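Gauge the humidifier tank and show the rod to the reader

ROBOT

A 6-joint arm with a two-finger parallel gripper is mounted at the origin on the work surface. World frame = base frame: x ahead of the robot, y to its left, z up, the work surface at z = 0. Lengths are in m, angles in degrees, forces in N, time in s.
With the tool pointing down it reaches from about 0.4 to 0.825 m from the base axis. Payload 7 kg.
Tool frame: the origin (TCP) lies at the very end of the fingers, on their centre line; the grasp point (between the pads) lies 19 mm behind it (ctrl.tcp_to_grasp is the distance from the TCP to the grasp point, in m); z points along the fingers, x is the direction in which the jaws open and shut, and the axes are right-handed (so a half turn about z gives the same grasp; the last joint's range is limited). The gripper opens to 88 mm and grips with 3 to 60 N. Pads are 19 mm wide; open, the fingers measure 130 mm over their backs; the gripper's body (78 mm by 193 mm) begins 47 mm behind the grasp point.
Start: joints at [92.538, 20.546, 0.682, 0, -70.136, -16.507], TCP at [0.163, 0.655, 0.227] pointing down, gripper open.
Joint ranges: [-176.03, 176.03], [-82.01, 121.73], [-58.28, 71.71], [-173.87, 95.51], [-174.79, -0.11], [-173.66, 173.66]. Speed limits (degrees/s): [136.94, 136.94, 172.46, 180, 180, 180].

INTERFACE

Orientations are given as [roll, pitch, yaw] about the fixed x, y, z axes, in that order (R = Rz(yaw) Ry(pitch) Rx(roll)).
In Python, from plant import sensors, vision, ticket, ctrl gives the robot as it stands. The module is installed in compiled form; this text tells all that it offers.
- The arm moves only by the tool drive_tool, never from a script. Its argument "moves" is a list of rows, each a list of 6 numbers: the shift along the tool's x, y, z in units of 0.15 m (1.0 is 0.15 m), then the turn, a rotation vector about the tool's x, y, z in units of 60 degrees (1.0 is 60 degrees). In form: [[dx, dy, dz, rx, ry, rz], ...]. A call has 1 to 8 rows; each row is the pose to reach, as a shift and turn from the pose measured when the call began, along the tool's axes at that moment; what a row does not reach only later rows make up. A row lasts 1/10 s, in which the tool goes at most 50 mm and 8.59 degrees, less where a joint would pass 70% of its speed; a pose out of reach is approached as far as the arm can. A call with a number of a shift or a turn outside -1 to 1 is refused whole. A call with a gripper value outside its range is refused whole. "fingers" is the opening, from -1 (shut) to 1 (fully open), set as the call begins (left out, the last holds). The fingers move at their own pace and stop on an object; the grip force is fixed at half the most. Time passes only in rows, so rows that repeat a pose let the fingers close. It gives the time, the measured TCP pose, the force and the opening at its end, in the units of the state.
- sensors.get_obs(): the state, without advancing time (a new reading comes with each control period).
- vision.snapshot(name): name is "scene" or "side" or "wrist"; returns a dict with "pixels" (400x640x3 uint8, red, green, blue), "fx", "fy", "cx", "cy" (pixels), "R" (3x3) and "t" (3): a world point X has camera coordinates R X + t. Camera axes: x right, y down, z forward; pixel columns grow to the right and rows downward; lengths in m; the calibration is good to about 2 mm. A picture is of the moment at which its call begins. There is no depth.
- ticket.close_job(): hands the job in, once; it reports no verdict.
The state is a dict: "clock": time; "joint_pos": joint angles; "qvel": joint speeds; "tau": joint torques, N m; "tool_pos": TCP position; "orientation": TCP orientation; "force": force on the tool from outside, world axes, zero at the start; "moment": the same for the moment, N m; "opening": finger opening in m.
Only numpy, scipy, OpenCV 4.12 (cv2) and the standard library are available. Lean on these libraries where they do the work, as an engineer would, in place of code of your own. Each camera call takes 0.05 s, during which the arm holds its last target.

TASK

Take the dust cover off the reader's window and nest it squarely over the identical spare cover on the bench, then let go of it. Then take the gauge rod from its cradle, push it down the tank's sloping guide tube until its collar stops against the tube's mouth, draw it fully out again, and finish while still holding it: rod level and still, with its tip over the reader's round window, about 3 cm above the glass and touching nothing but the gripper. Leave everything else on the bench where it stands.

Things in the scene. Friction and masses are not known exactly. Their poses are not given: they have to be found in the camera images.
- reader: grey box-shaped reading camera fixed on the bench, 130 x 130 mm, 70 mm high, dark metal top with a round glass window of 50 mm diameter in its middle; origin at the centre of its underside, z up
- window (a point): centre of the reader's round glass window, on its top face (70 mm above the bench)
- cover: white plastic dust cover over the reader's window: upturned cup, open below; skirt 44 mm high (outer diameter 67 mm at the mouth, 54 mm at the shoulder, wall 2.5 mm), on it a solid round grip boss, 40 mm diameter, from 44 to 70 mm above the origin. Origin at the centre of its mouth, z up. 60 to 130 g. Nested over its twin it rests 30 mm higher than that one, with 2 mm play all round
- spare: second, identical dust cover standing mouth down on the bench; same origin and axes
- tank: white water tank fixed on the bench, 150 x 130 mm, 100 mm high, with a round black filler cap on top; the sloping steel guide tube rises from its top on the side nearest the robot. Origin at the centre of its underside, z up
- guide_tube: steel guide tube fixed in the tank, bore 15 mm, outer diameter 24 mm, 125 mm long, inclined 45 degrees. Origin on its axis in the plane of its open mouth (145 mm above the bench); its x axis runs along the bore INTO the tank (45 degrees downward, away from the robot), y is level
- cradle: fixed aluminium cradle: open-topped channel inclined 45 degrees on a 130 x 80 mm base plate, where the rod rests, collar leaning on the channel's upper end, handle free above it. The channel's walls rise 7 mm above the rod's axis, so the rod lifts straight up. Origin at the centre of the base plate's underside, z up; the channel descends along +x
- rod: steel gauge rod, 90 to 180 g. Origin on its axis at the collar's front face; x points along the rod to the tip, y is level in the cradle. Stem 10 mm diameter, 110 mm from collar to tip (last 10 mm taper to 6 mm); collar 28 mm diameter, x -8 to 0 mm; grey handle x -90 to -8 mm, 16 mm wide in y, 22 mm in z. Starts in the cradle sloping 45 degrees, tip down and away from the robot, collar 115 mm up
- tip (a point): centre of the end of the rod's stem, at x = 110 mm in the rod's frame
- bottle_a: bystander: clear bottle, 68 mm diameter, 140 mm high; origin under its centre
- bottle_b: bystander: smaller bottle, 52 mm diameter, 110 mm high; origin under its centre
- jar: bystander: small amber glass jar with a white screw lid, 54 mm diameter, 50 mm high; origin under its centre
- dish: bystander: flat clear lidded dish, 84 mm diameter, 16 mm high; origin under its centre
- lens_cap: bystander: black disc-shaped lens cap, 44 mm diameter, 12 mm high; origin under its centre
- slide_box: bystander: closed cardboard slide box, 90 x 70 x 30 mm; origin under its centre
- plate_stack: bystander: white sample plates, a block 85 x 127 x 30 mm; origin under its centre
Things that resemble listed ones, but are neither listed nor needed, are in the scene too. What is shaped like the cradle but brown or pink is not meant.

How it is judged (in metres and radians):
On the way, in this order (a step that is already met when the one before it is completed fails the run):
1. the cover is nested over the spare cover, standing on the bench and let go (horizontal distance between cover and spare below 0.006 m and z of cover in the frame of spare between 0.024 and 0.036 m and angle between each of cover, spare's own z axis and vertical below 0.1 rad and height (world z) of spare below 0.006 m and contact force between the fingers and cover below 0.1 N), for 0.2 s.
2. the gauge rod is in the guide tube with its collar against the mouth (x of rod in the frame of guide_tube above -0.004 m and distance between rod and guide_tube below 0.008 m and angle between the x axis of rod and the x axis of guide_tube, either way round below 0.09 rad), for 0.1 s.
3. the rod is drawn fully out of the tube, held by the gripper (x of tip in the frame of guide_tube below -0.003 m and contact force between the fingers and rod above 1 N and contact force between rod and tank below 0.1 N), for 0.1 s.
At the end, for the whole second after the job is handed in: Cover nested over the spare on the bench and let go (centres within 6 mm, 24 to 36 mm higher, both upright within 0.1 rad). Rod still and held by the gripper alone, level within 0.14 rad, tip within 25 mm horizontally of the window centre and 10 to 70 mm above the glass (all of step 1 and contact force between the fingers and rod above 1 N and contact force between rod and tank below 0.1 N and contact force between rod and cradle below 0.1 N and contact force between rod and reader below 0.1 N and contact force between rod and cover below 0.1 N and contact force between rod and spare below 0.1 N and contact force between rod and bottle_a below 0.1 N and contact force between rod and bottle_b below 0.1 N and contact force between rod and jar below 0.1 N and angle between rod's own x axis and vertical between 1.431 and 1.711 rad and horizontal distance between tip and window below 0.025 m and z of tip in the frame of window between 0.01 and 0.07 m and linear speed of rod below 0.02 m/s and angular speed of rod below 0.15 rad/s); the arm keeps its last pose, push and grip.
It fails at once if a bystander is moved by more than 30 mm or tipped over (distance of any of bottle_a, bottle_b, jar, dish, lens_cap, slide_box, plate_stack from where it was at the start of the episode above 0.03 m or angle between any of bottle_a, bottle_b, jar, dish, lens_cap, slide_box, plate_stack's own z axis and vertical above 0.5 rad).
It also fails if it takes over 67 s, if anything falls off the work surface, if the arm or the gripper's body presses on something with over 40 N, if the wrist force passes 120 N, or if a joint passes its speed limit or range.

## Working session

There is one attempt and no reset: what is moved stays moved. The work goes in short steps, Python scripts to look and compute and a tool call to move; the robot and the scene stay as the last step left them, time stands still between calls to the robot, and variables do not carry over. Pictures are saved under pics/ and viewed, and the job is handed in when it is done.

Besides the shell and the picture viewer there is one more tool, called after "Emit:" as a command line: name --pt "numbers of a row" for each row, then --argument value for the rest. drive_tool: Moves the arm, as the interface text tells. Shifts and turns lie within -1 to 1; 1 stands for 0.15 m of shift or 60 degrees of turn. Its arguments: {"type":"object","properties":{"moves":{"type":"array"},"fingers":{"type":"number"}},"required":["moves"]}

```bash
mkdir -p pics
cat > h.py <<'E'
import numpy as np,cv2,pickle
from scipy.spatial.transform import Rotation as Ro
from plant import sensors,vision,ticket,ctrl
def snap(n,f):
    s=vision.snapshot(n); cv2.imwrite(f'pics/{f}.png',s['pixels'][:,:,::-1]); pickle.dump(s,open(f'pics/{f}.pkl','wb')); return s
def load(f): return pickle.load(open(f'pics/{f}.pkl','rb'))
def ray(s,u,v):
    R=np.array(s['R']);t=np.array(s['t']); d=R.T@np.array([(u-s['cx'])/s['fx'],(v-s['cy'])/s['fy'],1]); return -R.T@t,d/np.linalg.norm(d)
def onz(s,u,v,z):
    o,d=ray(s,u,v); return o+d*(z-o[2])/d[2]
def proj(s,X):
    c=np.array(s['R'])@np.array(X)+np.array(s['t']); return np.array([s['fx']*c[0]/c[2]+s['cx'],s['fy']*c[1]/c[2]+s['cy']])
def tri(s1,p1,s2,p2):
    o1,d1=ray(s1,*p1);o2,d2=ray(s2,*p2)
    A=np.stack([d1,-d2],1);k=np.linalg.lstsq(A,o2-o1,rcond=None)[0]
    a=o1+k[0]*d1;b=o2+k[1]*d2; return (a+b)/2,np.linalg.norm(a-b)
def rpy(a): return Ro.from_euler('xyz',a,degrees=True)
def togo(pos,R):
    """row numbers from current pose to target TCP pos and Rotation"""
    o=sensors.get_obs();R0=rpy(o['orientation']);
    d=R0.inv().apply(np.array(pos)-o['tool_pos'])/0.15
    r=(R0.inv()*R).as_rotvec(degrees=True)/60
    return np.round(np.r_[d,r],3)
E
python3 - <<'E'
from h import *
for n in ['scene','side','wrist']:
    s=snap(n,n+'0'); R=np.array(s['R']);print(n,s['fx'],s['cx'],s['cy'],-R.T@np.array(s['t']),R[2])
print(sensors.get_obs(),ctrl.tcp_to_grasp)
E
```

```text
scene 380.98812238849325 322.25095509068234 200.20834717401746 [ 1.20720413 -0.61053405  0.80400645] [-0.61286369  0.53250029 -0.58381636]
side 482.87069197206284 321.0261711368062 199.63006398958527 [-0.32151164 -0.73490918  0.91951387] [ 0.5890365   0.56276371 -0.57994225]
wrist 279.0238764924979 325.3465472705006 201.39268173171038 [0.23981874 0.63458104 0.38405845] [-0.28257899  0.06879254 -0.95677411]
{'clock': 0.15, 'joint_pos': array([ 9.25396612e+01,  2.05818030e+01,  6.46219863e-01, -1.40522513e-02,
       -7.01337499e+01, -1.65058351e+01]), 'qvel': array([-0.00207484, -0.07412805,  0.18731531,  0.00752903,  0.05134786,
       -0.08310327]), 'tau': array([ 2.66048128e-04, -5.83275461e+01,  2.93292439e+01,  7.00117216e+00,
        8.78357969e-03, -1.10085793e-04]), 'tool_pos': array([0.16286262, 0.65469471, 0.22584503]), 'orientation': array([-1.79992967e+02, -7.02296634e-02, -1.03970962e+02]), 'force': array([-0.35140299, -0.38826697,  0.09006667]), 'moment': array([-0.00274984,  0.01138183,  0.0139634 ]), 'opening': 0.08789294302660779} 0.0188
```

View pics/scene0.png

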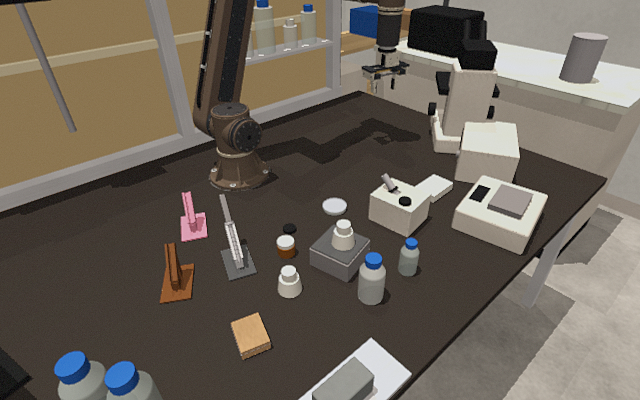

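View pics/side0.png

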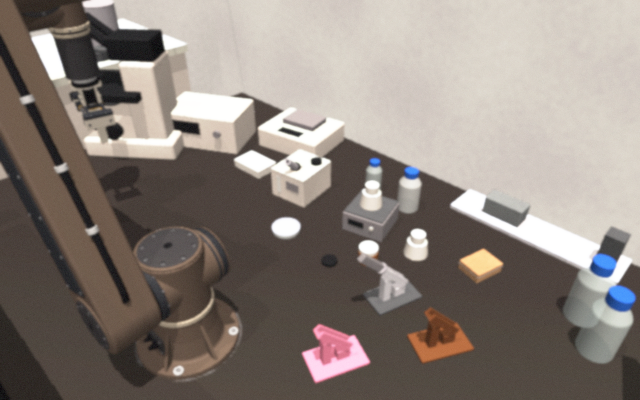

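View pics/wrist0.png

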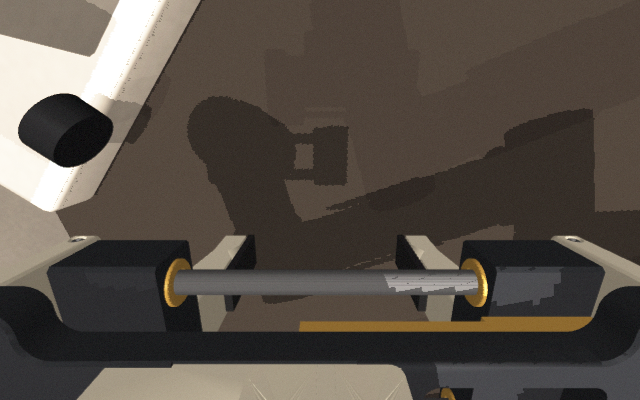

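The scene view shows:
- The cover (white cup) is on the grey reader at (343,235), and the free-standing spare is at (289,282). The jar at (286,246), which has a white lid, could be confused with either.
- The grey cradle with the rod is at (235,240). The pink (193,215) and brown (175,275) look-alikes are not meant.
- The tank is at (400,205) with its tube at (390,183). The white boxes around (490,150) and (500,210) are decoys.

I'll check these choices in close crops.

Run:
```python
import cv2
a=cv2.imread('pics/scene0.png')[160:310,200:460];b=cv2.imread('pics/side0.png')[140:310,250:510]
cv2.imwrite('pics/c1.png',cv2.resize(a,None,fx=3,fy=3,interpolation=2));cv2.imwrite('pics/c2.png',cv2.resize(b,None,fx=3,fy=3,interpolation=2))
```

```text
(no output)
```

View pics/c1.png

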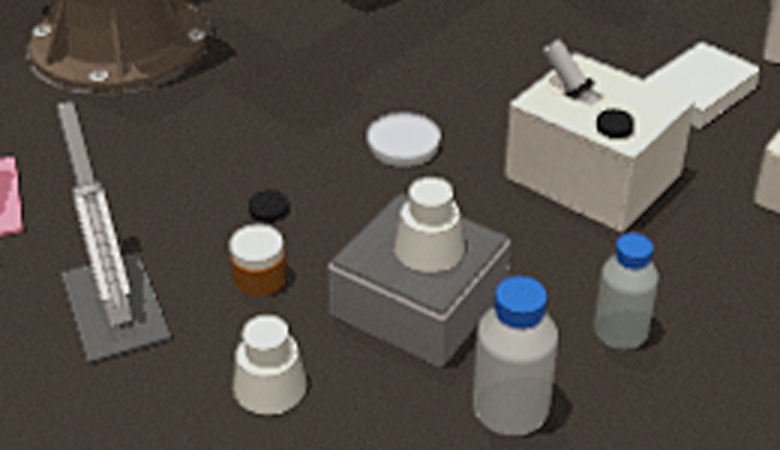

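View pics/c2.png

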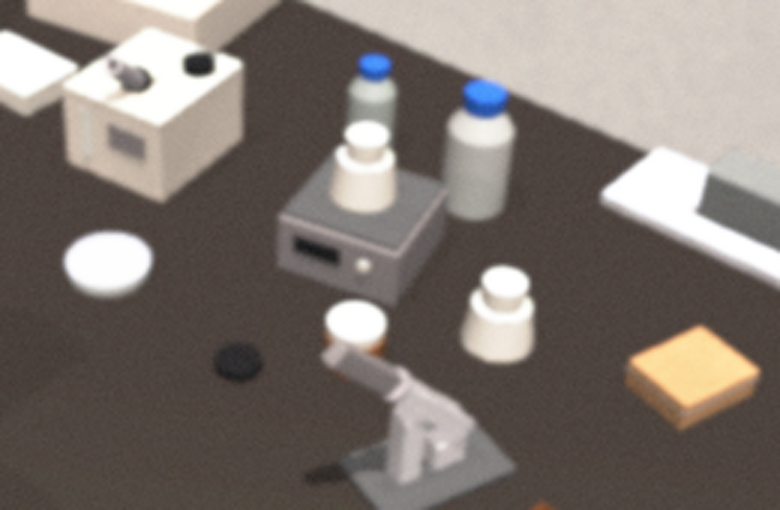

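The crops confirm it: one cover sits on the reader's glass, and the spare stands on the bench in front of the jar. The rod's handle is free above the grey cradle.

Run:
```python
from h import *
a=load('scene0');b=load('side0')
S=lambda u,v:(u/3+200-.33,v/3+160-.33); D=lambda u,v:(u/3+250-.33,v/3+140-.33)
def both(n,p,q,z):
    p=S(*p);q=D(*q);print(n,onz(a,*p,z).round(4),onz(b,*q,z).round(4),*[np.round(x,4) for x in tri(a,p,b,q)])
both('cover top',(432,193),(368,140),.14)
both('spare top',(266,332),(506,283),.07)
both('tube mouth',(553,47),(115,65),.145)
both('handle end',(67,105),(333,354),.178)
both('collar',(88,187),(402,383),.115)
both('filler cap',(616,121),(199,62),.105)
both('jarlid',(257,244),(356,322),.05)
both('bottleA top',(522,296),(486,94),.14)
both('dish',(404,135),(108,260),.016)
both('lens',(269,205),(238,360),.012)
both('bottleB top',(634,246),(376,66),.11)
both('tank corner',(512,106),(66,97),.1)
both('tank cornerFar',(630,147),(153,124),.1)
print('reader corners',[onz(a,*S(*p),.07)[:2].round(4) for p in [(330,266),(437,312),(508,242),(405,192)]])
print('reader corners',[onz(b,*D(*p),.07)[:2].round(4) for p in [(279,215),(393,251),(446,190),(332,158)]])
print('base',[onz(a,*S(*p),.003)[:2].round(4) for p in [(63,270),(90,360),(170,337),(140,258)]])
print('base',[onz(b,*D(*p),.003)[:2].round(4) for p in [(345,462),(388,510),(515,465),(465,425)]])
print('tank top scene',[onz(a,*S(*p),.1)[:2].round(4) for p in [(512,106),(628,150),(690,105),(582,55)]])
print('tank top side',[onz(b,*D(*p),.1)[:2].round(4) for p in [(66,97),(160,124),(243,62),(150,28)]])
```

```text
cover top [ 0.6336 -0.0353  0.14  ] [ 0.6212 -0.0397  0.14  ] [ 0.6295 -0.0324  0.1342] 0.0032
spare top [ 0.6137 -0.2161  0.07  ] [ 0.6093 -0.2172  0.07  ] [ 0.612  -0.2153  0.0677] 0.0008
tube mouth [0.5464 0.2306 0.145 ] [0.5424 0.2328 0.145 ] [0.544  0.2342 0.143 ] 0.0013
handle end [ 0.3351 -0.2357  0.178 ] [ 0.3301 -0.2369  0.178 ] [ 0.3323 -0.2349  0.1757] 0.0009
collar [ 0.384  -0.2522  0.115 ] [ 0.3974 -0.2565  0.115 ] [ 0.3927 -0.2577  0.1212] 0.0042
filler cap [0.6469 0.2198 0.105 ] [0.6551 0.2212 0.105 ] [0.6498 0.2158 0.109 ] 0.001
jarlid [ 0.4972 -0.1402  0.05  ] [ 0.4901 -0.1384  0.05  ] [ 0.4932 -0.1368  0.0462] 0.0016
bottleA top [ 0.7787 -0.0731  0.14  ] [ 0.7694 -0.0733  0.14  ] [ 0.7757 -0.0695  0.1355] 0.0
dish [0.4283 0.1218 0.016 ] [0.4233 0.1228 0.016 ] [0.4253 0.1249 0.0133] 0.0008
lens [ 0.4198 -0.069   0.012 ] [ 0.4092 -0.0677  0.012 ] [ 0.4136 -0.0642  0.0062] 0.0013
bottleB top [0.7836 0.0731 0.11  ] [0.776  0.0713 0.11  ] [0.7816 0.0759 0.1063] 0.0013
tank corner [0.5507 0.1652 0.1   ] [0.5115 0.2783 0.1   ] [0.5041 0.2428 0.0804] 0.0753
tank cornerFar [0.6811 0.2003 0.1   ] [0.539  0.1744 0.1   ] [0.6283 0.2751 0.0223] 0.0193
reader corners [array([ 0.5866, -0.1203]), array([ 0.6965, -0.0877]), array([0.6751, 0.0278]), array([0.5536, 0.0062])]
reader corners [array([0.5426, 0.0027]), array([ 0.5748, -0.1129]), array([ 0.6897, -0.0901]), array([0.6539, 0.0285])]
base [array([ 0.3518, -0.282 ]), array([ 0.478 , -0.3241]), array([ 0.5034, -0.2522]), array([ 0.3892, -0.2137])]
base [array([ 0.3861, -0.2146]), array([ 0.3691, -0.2746]), array([ 0.4841, -0.3217]), array([ 0.4935, -0.2628])]
tank top scene [array([0.5507, 0.1652]), array([0.6829, 0.1947]), array([0.6774, 0.3075]), array([0.535 , 0.2995])]
tank top side [array([0.5115, 0.2783]), array([0.544 , 0.1692]), array([0.6947, 0.1922]), array([0.6764, 0.3203])]
```

```bash
cat >> h.py <<'E'
def down(yaw): return rpy([180,0,yaw])
def st():
    o=sensors.get_obs();print('t',round(o['clock'],2),'pos',o['tool_pos'].round(4),'rpy',o['orientation'].round(2),'q',o['joint_pos'].round(0),'F',o['force'].round(1),'op',round(o['opening'],4))
E
python3 - <<'E'
from h import *
print(togo([.48,.25,.30],down(-155)),togo([.55,-.03,.30],down(-195)))
E
```

```text
[ 2.108e+00 -2.703e+00 -4.910e-01 -1.000e-03 -1.000e-03  8.500e-01] [ 3.807e+00 -3.607e+00 -4.890e-01 -1.000e-03 -1.000e-03  1.517e+00]
```

Emit:
drive_tool --pt "0.35 -0.45 -0.25 0 0 0.14" --pt "0.7 -0.9 -0.5 0 0 0.28" --pt "0.7 -0.9 -0.5 0 0 0.42" --pt "0.7 -0.9 -0.5 0 0 0.42" --fingers 1

```text
clock: 0.55
tool_pos: [0.2698, 0.5184, 0.3023]
orientation: [-180.0, -0.0, -129.5]
force: [0.4, 0.0, -0.2]
opening: 0.0879
```

Run:
```python
from h import *
st();print(togo([.45,.15,.30],down(-175)),togo([.55,-.03,.30],down(-195)))
```

```text
t 0.55 pos [0.2698 0.5184 0.3023] rpy [-1.7997e+02 -2.0000e-02 -1.2949e+02] q [ 82.  10.  -4.   0. -76. -31.] F [ 0.4  0.  -0.2] op 0.0879
[ 1.131e+00 -2.489e+00  1.700e-02 -1.000e-03 -0.000e+00  7.580e-01] [ 1.633e+00 -3.767e+00  1.800e-02 -1.000e-03  0.000e+00  1.092e+00]
```

Emit:
drive_tool --pt "0.2 -0.33 0 0 0 0.14" --pt "0.4 -0.66 0 0 0 0.28" --pt "0.5 -1.0 0 0 0 0.42" --pt "0.5 -1.0 0 0 0 0.42"

```text
clock: 0.95
tool_pos: [0.3386, 0.3617, 0.303]
orientation: [-180.0, 0.0, -155.1]
force: [-0.6, 1.4, 1.3]
opening: 0.0875
```

Run:
```python
from h import *
st();print(togo([.45,.15,.30],down(-175)),togo([.55,-.03,.30],down(-195)))
```

```text
t 0.95 pos [0.3386 0.3617 0.303 ] rpy [-1.7999e+02  2.0000e-02 -1.5506e+02] q [ 70.   1. -14.   0. -75. -45.] F [-0.6  1.4  1.3] op 0.0875
[-0.078 -1.593  0.02  -0.     0.     0.332] [-0.177 -2.962  0.02   0.     0.     0.666]
```

Emit:
drive_tool --pt "0 -0.33 0 0 0 0.14" --pt "0 -0.66 0 0 0 0.28" --pt "-0.05 -1.0 0 0 0 0.42" --pt "-0.05 -1.0 0 0 0 0.42"

```text
clock: 1.35
tool_pos: [0.4101, 0.2247, 0.3032]
orientation: [-180.0, 0.0, 179.2]
force: [0.3, 0.5, 0.2]
opening: 0.0878
```

Run:
```python
from h import *
st();print(togo([.55,-.03,.30],down(-195)))
```

```text
t 1.35 pos [0.4101 0.2247 0.3032] rpy [-1.7999e+02  4.0000e-02  1.7921e+02] q [ 53.  -2. -17.   0. -75. -54.] F [0.3 0.5 0.2] op 0.0878
[-9.560e-01 -1.685e+00  2.200e-02 -0.000e+00  1.000e-03  2.370e-01]
```

Emit:
drive_tool --pt "-0.3 -0.33 0 0 0 0.12" --pt "-0.6 -0.66 0 0 0 0.24" --pt "-0.9 -1.0 0 0 0 0.24" --pt "-0.9 -1.0 0 0 0 0.24"

```text
clock: 1.75
tool_pos: [0.5401, 0.076, 0.3034]
orientation: [180.0, 0.0, 164.9]
force: [0.9, 1.4, -0.2]
opening: 0.0875
```

Run:
```python
from h import *
st();print(togo([.6,-.05,.30],down(-195)))
```

```text
t 1.75 pos [0.5401 0.076  0.3034] rpy [1.7998e+02 5.0000e-02 1.6487e+02] q [ 29.   6.  -9.   0. -75. -44.] F [ 0.9  1.4 -0.2] op 0.0875
[-0.604 -0.707  0.023  0.     0.001 -0.002]
```

Emit:
drive_tool --pt "-0.2 -0.25 0 0 0 0" --pt "-0.4 -0.5 0 0 0 0" --pt "-0.6 -0.7 0 0 0 0" --pt "-0.6 -0.7 0 0 0 0" --pt "-0.6 -0.7 0 0 0 0"

```text
clock: 2.25
tool_pos: [0.5997, -0.0496, 0.3024]
orientation: [-180.0, -0.0, 164.8]
force: [-0.4, -0.2, -1.3]
opening: 0.0879
```

Run:
```python
from h import *
st();s=snap('wrist','w1')
for X in [[.628,-.037,.14],[.611,-.216,.07],[.611,-.216,.0]]: print(proj(s,X))
```

```text
t 2.25 pos [ 0.5997 -0.0496  0.3024] rpy [-1.7999e+02 -4.0000e-02  1.6477e+02] q [ 14.  11.  -2.  -0. -77. -29.] F [-0.4 -0.2 -1.3] op 0.0879
[305.83693661 203.01172833]
[282.3691532   52.09974456]
[289.21492123  62.43107599]
```

View pics/w1.png

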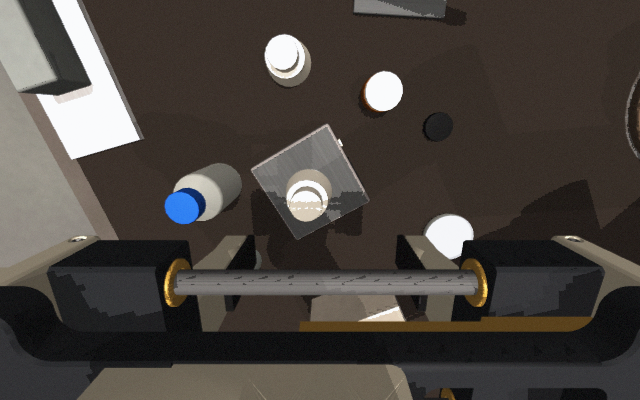

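The wrist view shows the cover's boss near (307,200), the spare near (283,50), the reader square around (309,182) and bottle A's cap at (185,205). I'll fit the circles here.

Run:
```python
from h import *
s=load('w1');p=s['pixels']
a=cv2.cvtColor(p,cv2.COLOR_RGB2BGR)
c=np.hstack([cv2.resize(a[25:95,255:325],None,fx=5,fy=5,interpolation=2),cv2.resize(a[160:230,270:340],None,fx=5,fy=5,interpolation=2)])
cv2.imwrite('pics/c3.png',c)
g=p.min(2)
for n,(y0,y1,x0,x1),z in [('spare',(25,95,255,325),.07),('cover',(160,225,270,340),.14)]:
  for th in (225,245):
    m=(g[y0:y1,x0:x1]>th).astype('u1');cs,_=cv2.findContours(m,0,1);k=max(cs,key=cv2.contourArea)
    (u,v),r=cv2.minEnclosingCircle(k);e=cv2.fitEllipse(cv2.convexHull(k));print(n,th,(u+x0,v+y0),r,e[0][0]+x0,e[0][1]+y0,e[1],onz(s,e[0][0]+x0,e[0][1]+y0,z))
```

```text
spare 225 (284.653284072876, 55.95985412597656) 21.70897102355957 284.46279525756836 56.01529121398926 (39.083377838134766, 43.46348190307617) [ 0.60980681 -0.21106708  0.07      ]
spare 245 (284.1647720336914, 56.15909004211426) 21.394559860229492 284.40846824645996 55.96175956726074 (38.87305450439453, 42.811283111572266) [ 0.60985452 -0.21114328  0.07      ]
cover 225 (307.0, 196.5) 20.155742645263672 306.70543670654297 192.58769989013672 (24.073251724243164, 41.39259338378906) [ 0.6233404  -0.04919104  0.14      ]
cover 245 (306.9625015258789, 197.0) 20.062536239624023 306.6621971130371 195.72669219970703 (30.33890151977539, 38.7252311706543) [ 0.62448102 -0.04548044  0.14      ]
```

View pics/c3.png

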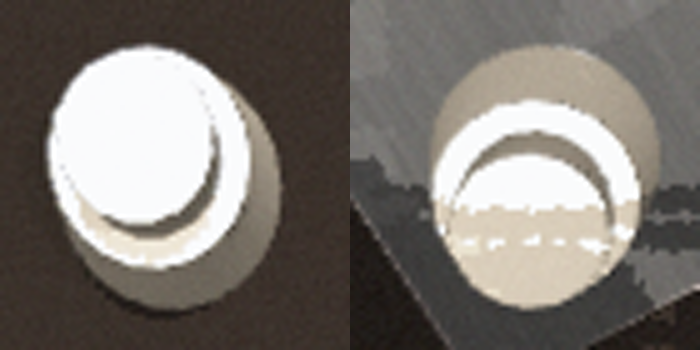

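Run:
```python
from h import *
s=load('w1');o=sensors.get_obs()
print('cover',onz(s,305.8,206,.14),'spare',onz(s,281.2,51.6,.07))
print('tcp px',proj(s,o['tool_pos']))
print('reader',[onz(s,*p,.07)[:2].round(4) for p in [(328,125),(251,168),(298,239),(369,200)]])
R=np.array(s['R']);print('cam in tool',rpy(o['orientation']).inv().apply(-R.T@s['t']-o['tool_pos']))
print(togo([.628,-.037,.30],down(165)))
```

```text
cover [ 0.62910836 -0.03338665  0.14      ] spare [ 0.61224665 -0.21692456  0.07      ]
tcp px [327.09161165 251.36530117]
reader [array([ 0.5786, -0.1154]), array([ 0.6987, -0.0874]), array([0.6663, 0.0347]), array([0.5482, 0.0024])]
cam in tool [-0.00112416 -0.08062227 -0.15790438]
[-0.163  0.125  0.019  0.    -0.    -0.003]
```

Emit:
drive_tool --pt "-0.08 0.06 0.1 0 0 0" --pt "-0.16 0.13 0.25 0 0 0" --pt "-0.16 0.13 0.4 0 0 0" --pt "-0.16 0.13 0.4 0 0 0"

```text
clock: 2.7
tool_pos: [0.626, -0.0344, 0.2387]
orientation: [-179.9, -0.4, 165.0]
force: [-1.0, 0.7, -0.8]
opening: 0.0879
```

Run:
```python
from h import *
st();s=snap('wrist','w2');print(proj(s,sensors.get_obs()['tool_pos']))
a=s['pixels'][120:320,200:460,::-1];cv2.imwrite('pics/c4.png',cv2.resize(a,None,fx=3,fy=3,interpolation=2))
```

```text
t 2.7 pos [ 0.626  -0.0344  0.2387] rpy [-179.9    -0.36  164.95] q [ 15.  16.  -4.  -0. -70. -30.] F [-1.   0.7 -0.8] op 0.0879
[324.87911974 251.38679256]
```

View pics/c4.png

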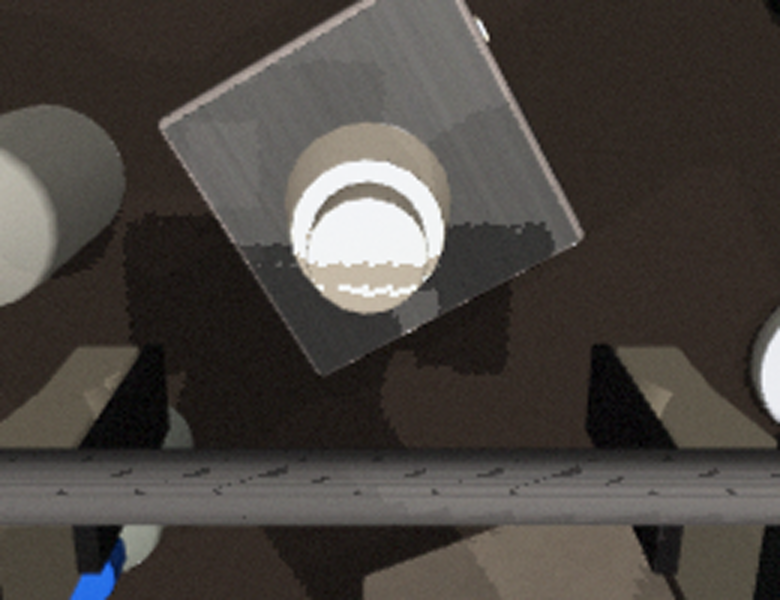

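Run:
```python
from h import *
s=load('w2');print(onz(s,322.5,205,.14))
print('reader',[onz(s,*p,.07)[:2].round(4) for p in [(253.3,161.5),(307,245),(394,199.5)]])
print(togo([.629,-.033,.15],down(165)))
```

```text
[ 0.62907673 -0.03352882  0.14      ]
reader [array([ 0.6994, -0.085 ]), array([0.6685, 0.0346]), array([0.5488, 0.0038])]
[-0.013  0.017  0.607 -0.001 -0.003 -0.001]
```

Emit:
drive_tool --pt "-0.01 0.02 0.15 0 0 0" --pt "-0.01 0.02 0.35 0 0 0" --pt "-0.01 0.02 0.55 0 0 0" --pt "-0.01 0.02 0.6 0 0 0" --pt "-0.01 0.02 0.6 0 0 0"

```text
clock: 3.25
tool_pos: [0.6287, -0.0321, 0.1514]
orientation: [-179.9, -0.2, 165.0]
force: [-0.1, -0.1, 0.4]
opening: 0.0879
```

Run:
```python
from h import *
st();print(togo([.629,-.0335,.118],down(165)))
```

```text
t 3.25 pos [ 0.6287 -0.0321  0.1514] rpy [-179.88   -0.22  165.01] q [ 15.  20. -11.  -0. -60. -30.] F [-0.1 -0.1  0.4] op 0.0879
[-0.005 -0.008  0.223 -0.002 -0.004  0.   ]
```

Emit:
drive_tool --pt "-0.005 -0.01 0.1 0 0 0" --pt "-0.005 -0.01 0.2 0 0 0" --pt "-0.005 -0.01 0.22 0 0 0" --pt "-0.005 -0.01 0.22 0 0 0"

```text
clock: 3.65
tool_pos: [0.6292, -0.0338, 0.1189]
orientation: [-179.9, -0.2, 165.0]
force: [-0.1, -0.0, -0.0]
opening: 0.088
```

Run:
```python
from h import *
st();s=snap('wrist','w3');print(togo([.629,-.0335,.118],down(165)))
```

```text
t 3.65 pos [ 0.6292 -0.0338  0.1189] rpy [-179.88   -0.2   165.02] q [ 15.  21. -13.   0. -56. -30.] F [-0.1 -0.  -0. ] op 0.088
[ 0.004  0.001  0.009 -0.002 -0.003  0.   ]
```

View pics/w3.png

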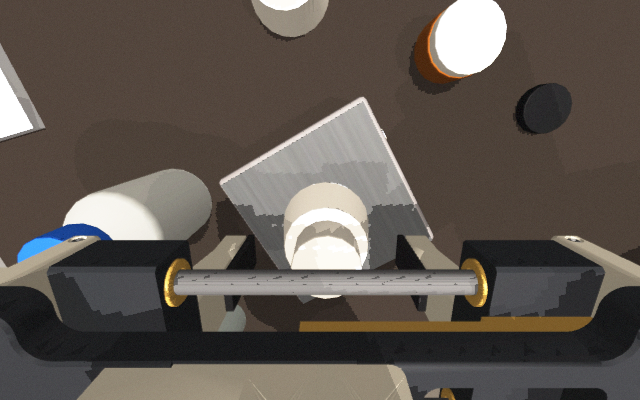

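The boss is centred between the fingers at (326,255), so I'll close the gripper.

Emit:
drive_tool --pt "0 0 0.0 0 0 0" --pt "0 0 0 0 0 0" --pt "0 0 0 0 0 0" --pt "0 0 0 0 0 0" --pt "0 0 0 0 0 0" --pt "0 0 0 0 0 0" --fingers -1

```text
clock: 4.3
tool_pos: [0.6295, -0.0338, 0.1194]
orientation: [-179.9, -0.2, 165.0]
force: [-0.6, -0.2, 0.4]
opening: 0.045
```

Emit:
drive_tool --pt "0 0 0.0 0 0 0" --pt "0 0 0 0 0 0" --pt "0 0 0 0 0 0"

```text
clock: 4.6
tool_pos: [0.6295, -0.0338, 0.1193]
orientation: [-179.9, -0.2, 165.0]
force: [0.1, -0.7, 0.3]
opening: 0.0395
```

Emit:
drive_tool --pt "0 0 -0.1 0 0 0" --pt "0 0 -0.3 0 0 0" --pt "0 0 -0.55 0 0 0" --pt "0 0 -0.8 0 0 0" --pt "0 0 -0.8 0 0 0" --pt "0 0 -0.8 0 0 0"

```text
clock: 5.2
tool_pos: [0.6301, -0.0335, 0.2401]
orientation: [-180.0, -0.1, 165.0]
force: [0.0, 0.0, -1.5]
opening: 0.0394
```

Run:
```python
from h import *
st();s=snap('wrist','w4');a=s['pixels'][:,:,::-1];cv2.imwrite('pics/w4.png',a);print(togo([.612,-.217,.24],down(165)))
```

```text
t 5.2 pos [ 0.6301 -0.0335  0.2401] rpy [-1.7996e+02 -7.0000e-02  1.6502e+02] q [ 15.  16.  -4.  -0. -70. -30.] F [ 0.   0.  -1.5] op 0.0394
[-0.204 -1.211 -0.007 -0.002 -0.003  0.   ]
```

View pics/w4.png

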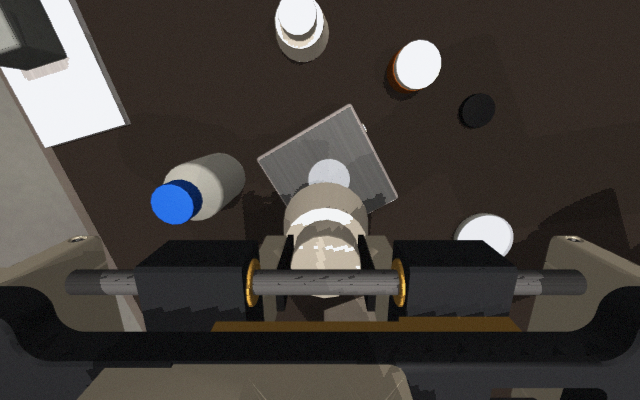

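Emit:
drive_tool --pt "-0.03 -0.25 0 0 0 0" --pt "-0.08 -0.5 0 0 0 0" --pt "-0.12 -0.75 0 0 0 0" --pt "-0.12 -0.75 0 0 0 0" --pt "-0.12 -0.75 0 0 0 0"

```text
clock: 5.75
tool_pos: [0.6167, -0.1477, 0.2371]
orientation: [-179.9, -0.4, 164.9]
force: [0.5, 0.5, -1.0]
opening: 0.0396
```

Run:
```python
from h import *
st();s=snap('wrist','w5');
a=load('w4')['pixels'][170:310,270:385,::-1]
cv2.imwrite('pics/c5.png',np.hstack([cv2.resize(a,None,fx=3.2,fy=3.2,interpolation=2),cv2.resize(s['pixels'][20:160,250:365,::-1],None,fx=3.2,fy=3.2,interpolation=2)]))
```

```text
t 5.75 pos [ 0.6167 -0.1477  0.2371] rpy [-179.88   -0.37  164.89] q [  4.  17.  -4.  -0. -70. -19.] F [ 0.5  0.5 -1. ] op 0.0396
```

View pics/c5.png

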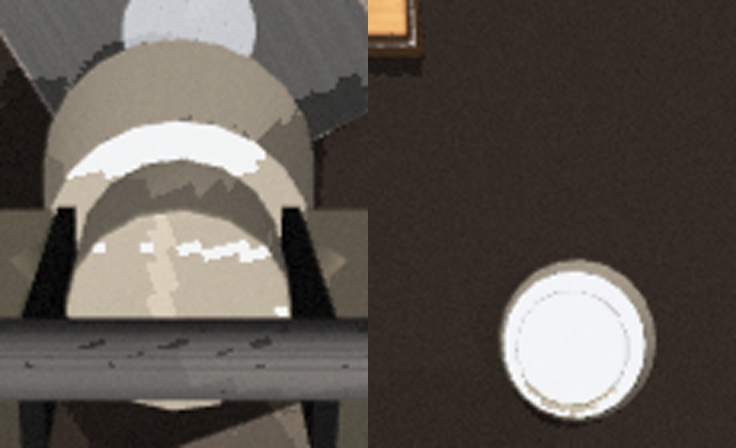

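View pics/w5.png

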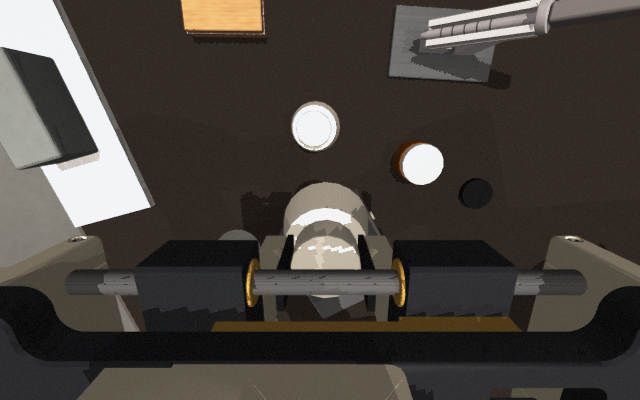

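Run:
```python
from h import *
s4=load('w4');s=load('w5')
print('held boss',onz(s4,325.5,266.5,.2608),'far/near',onz(s4,325.5,235.3,.2608),onz(s4,325.5,297.7,.2608))
print('spare',onz(s,313.2,127.9,.07),onz(s,315.4,125.9,0.0))
```

```text
held boss [ 0.63062754 -0.03388028  0.2608    ] far/near [ 0.62577764 -0.05203585  0.2608    ] [ 0.635845   -0.01434877  0.2608    ]
spare [ 0.61188823 -0.21690305  0.07      ] [ 0.6113167  -0.21691927  0.        ]
```

Run:
```python
from h import *
print(togo([.6115,-.217,.15],down(165)))
```

```text
[-0.089 -0.459  0.583 -0.002 -0.006 -0.001]
```

Emit:
drive_tool --pt "-0.04 -0.23 0.2 -0.002 -0.006 0" --pt "-0.09 -0.46 0.4 -0.002 -0.006 0" --pt "-0.09 -0.46 0.58 -0.002 -0.006 0" --pt "-0.09 -0.46 0.58 -0.002 -0.006 0" --pt "-0.09 -0.46 0.58 -0.002 -0.006 0"

```text
clock: 6.3
tool_pos: [0.6118, -0.2164, 0.1504]
orientation: [-180.0, -0.0, 165.0]
force: [-0.0, 0.0, -0.3]
opening: 0.0395
```

Run:
```python
from h import *
st();print(togo([.6115,-.217,.095],down(165)))
s=snap('wrist','w6')
```

```text
t 6.3 pos [ 0.6118 -0.2164  0.1504] rpy [-1.7997e+02 -4.0000e-02  1.6503e+02] q [ -2.  21.  -9.   0. -60. -13.] F [-0.   0.  -0.3] op 0.0395
[ 0.001 -0.005  0.37  -0.001 -0.001  0.001]
```

View pics/w6.png

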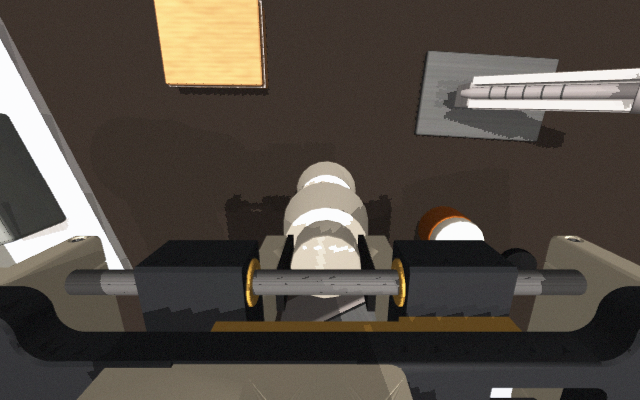

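The held cover at (326,230) is lined up in column with the spare at (326,180). I'll lower it.

Emit:
drive_tool --pt "0 -0.005 0.1 0 0 0" --pt "0 -0.005 0.2 0 0 0" --pt "0 -0.005 0.3 0 0 0" --pt "0 -0.005 0.37 0 0 0" --pt "0 -0.005 0.37 0 0 0"

```text
clock: 6.85
tool_pos: [0.612, -0.2165, 0.0949]
orientation: [-180.0, -0.0, 165.1]
force: [0.1, 0.8, -0.9]
opening: 0.0396
```

Run:
```python
from h import *
st();print(togo([.6115,-.217,.0795],down(165)))
s=snap('wrist','w7');snap('scene','s7')
```

```text
t 6.85 pos [ 0.612  -0.2165  0.0949] rpy [-1.7998e+02 -1.0000e-02  1.6508e+02] q [ -2.  24. -12.   0. -54. -13.] F [ 0.1  0.8 -0.9] op 0.0396
[ 0.002 -0.004  0.103 -0.    -0.     0.001]
```

View pics/w7.png

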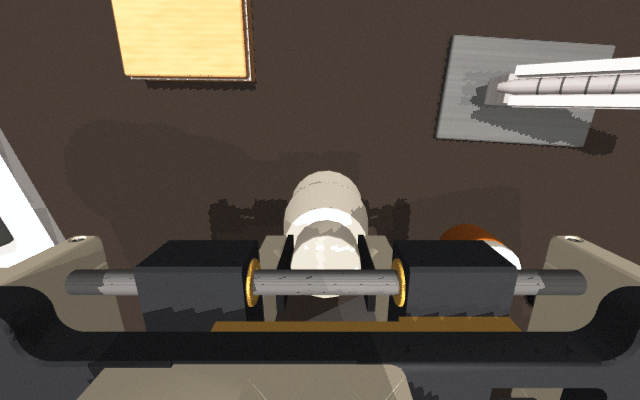

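Emit:
drive_tool --pt "0 0 0.03 0 0 0" --pt "0 0 0.06 0 0 0" --pt "0 0 0.09 0 0 0" --pt "0 0 0.1 0 0 0" --pt "0 0 0.1 0 0 0"

```text
clock: 7.45
tool_pos: [0.6127, -0.2169, 0.0812]
orientation: [-180.0, 0.1, 165.1]
force: [0.5, -0.0, -0.9]
opening: 0.0391
```

Run:
```python
from h import *
st();s=snap('scene','s8');a=s['pixels'][240:320,240:340,::-1];cv2.imwrite('pics/c6.png',cv2.resize(a,None,fx=5,fy=5,interpolation=2))
```

```text
t 7.45 pos [ 0.6127 -0.2169  0.0812] rpy [-1.7997e+02  8.0000e-02  1.6508e+02] q [ -2.  25. -13.   0. -52. -13.] F [ 0.5 -0.  -0.9] op 0.0391
```

View pics/c6.png

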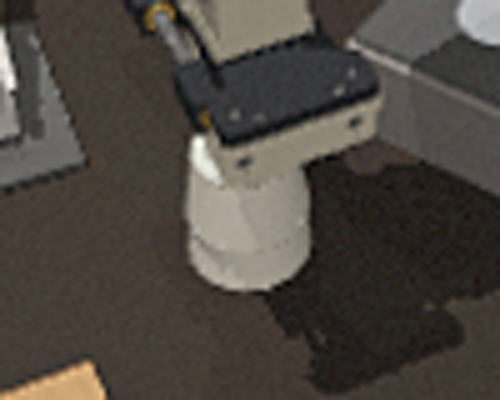

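Emit:
drive_tool --pt "0 0 0.01 0 0 0" --pt "0 0 0.015 0 0 0" --pt "0 0 0.015 0 0 0"

```text
clock: 7.8
tool_pos: [0.6129, -0.217, 0.0793]
orientation: [-180.0, 0.1, 165.1]
force: [-1.2, 0.2, 0.5]
opening: 0.0392
```

Emit:
drive_tool --pt "0 0 0.0 0 0 0" --pt "0 0 0 0 0 0" --pt "0 0 0 0 0 0" --pt "0 0 0 0 0 0" --pt "0 0 0 0 0 0" --pt "0 0 0 0 0 0" --fingers 1

```text
clock: 8.4
tool_pos: [0.6129, -0.217, 0.0793]
orientation: [-180.0, 0.1, 165.1]
force: [0.0, -0.5, 0.3]
opening: 0.0816
```

Emit:
drive_tool --pt "0 0 -0.1 0 0 0" --pt "0 0 -0.3 0 0 0" --pt "0 0 -0.6 0 0 0" --pt "0 0 -0.9 0 0 0" --pt "0 0 -0.9 0 0 0"

```text
clock: 8.9
tool_pos: [0.6161, -0.2179, 0.2221]
orientation: [-180.0, 0.8, 165.1]
force: [0.1, 0.9, 0.4]
opening: 0.0873
```

Run:
```python
from h import *
st();s=snap('wrist','w9');s=snap('scene','s9');a=s['pixels'][200:320,180:360,::-1];cv2.imwrite('pics/c7.png',cv2.resize(a,None,fx=4,fy=4,interpolation=2))
```

```text
t 8.9 pos [ 0.6161 -0.2179  0.2221] rpy [-179.99    0.78  165.14] q [ -2.  18.  -3.   0. -68. -13.] F [0.1 0.9 0.4] op 0.0873
```

View pics/c7.png

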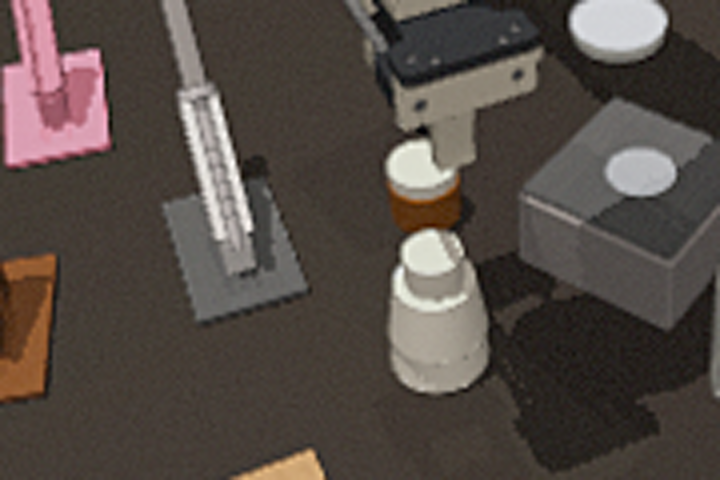

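View pics/w9.png

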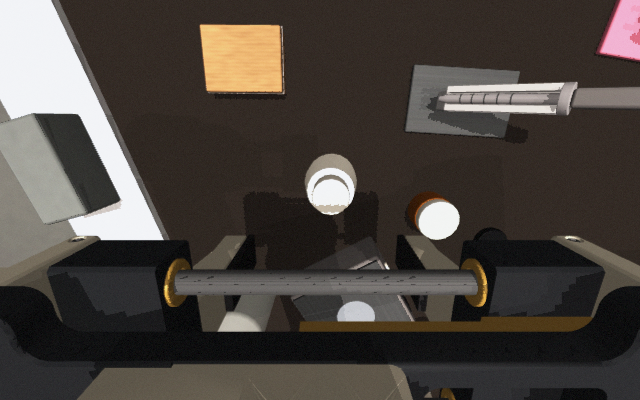

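The cover sits squarely nested in both views, and the bare window is visible on the reader. Next is the rod. I'll turn the tool so the jaws cross the handle and take a close look from above.

Run:
```python
from h import *
print(togo([.6129,-.217,.33],down(165)),togo([.40,-.22,.33],down(-110)))
a=load('s9');b=load('w4');p=(339.9,242.4)
print('window',onz(a,*p,.07),onz(b,328.7,174.5,.07))
```

```text
[-0.001 -0.002 -0.76   0.     0.005  0.001] [ 1.365 -0.386 -0.767 -0.003  0.004 -1.415]
window [ 0.62545851 -0.04027741  0.07      ] [ 0.62311223 -0.04582152  0.07      ]
```

Emit:
drive_tool --pt "0.1 0 -0.3 0 0 -0.14" --pt "0.3 -0.05 -0.6 0 0 -0.28" --pt "0.5 -0.1 -0.75 0 0 -0.42" --pt "0.7 -0.2 -0.75 0 0 -0.56" --pt "0.9 -0.25 -0.75 0 0 -0.7" --pt "0.9 -0.25 -0.75 0 0 -0.8"

```text
clock: 9.6
tool_pos: [0.4693, -0.2182, 0.3277]
orientation: [-179.8, 0.2, -146.6]
force: [1.2, -0.5, 0.7]
opening: 0.0876
```

Run:
```python
from h import *
st();print(togo([.40,-.22,.33],down(-110)))
```

```text
t 9.6 pos [ 0.4693 -0.2182  0.3277] rpy [-179.83    0.23 -146.63] q [ -3.   2.  -9.  -0. -78.  37.] F [ 1.2 -0.5  0.7] op 0.0876
[ 0.392  0.244 -0.018 -0.004  0.003 -0.611]
```

Emit:
drive_tool --pt "0.13 0.08 0 0 0 -0.14" --pt "0.26 0.16 0 0 0 -0.28" --pt "0.39 0.24 0 0 0 -0.42" --pt "0.39 0.24 0 0 0 -0.56" --pt "0.39 0.24 0 0 0 -0.61" --pt "0.39 0.24 0 0 0 -0.61"

```text
clock: 10.2
tool_pos: [0.4001, -0.2201, 0.3263]
orientation: [-179.8, 0.1, -110.0]
force: [0.8, -0.3, -0.4]
opening: 0.0877
```

Run:
```python
from h import *
st();s=snap('wrist','w10')
```

```text
t 10.2 pos [ 0.4001 -0.2201  0.3263] rpy [-1.7982e+02  8.0000e-02 -1.1001e+02] q [ -4.  -4. -16.  -0. -78.  74.] F [ 0.8 -0.3 -0.4] op 0.0877
```

View pics/w10.png

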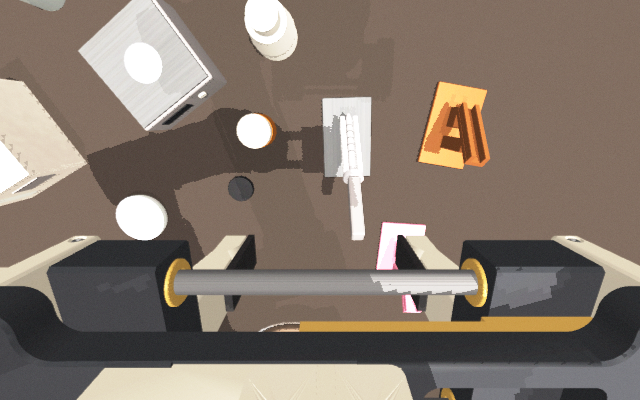

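Run:
```python
from h import *
a=load('w10')['pixels'][85:250,290:420,::-1];b=load('scene0')['pixels'][180:290,195:275,::-1]
cv2.imwrite('pics/c8.png',np.hstack([cv2.resize(a,(468,594),interpolation=2),np.pad(cv2.resize(b,(320,440),interpolation=2),((0,154),(0,0),(0,0)))]))
```

```text
(no output)
```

View pics/c8.png

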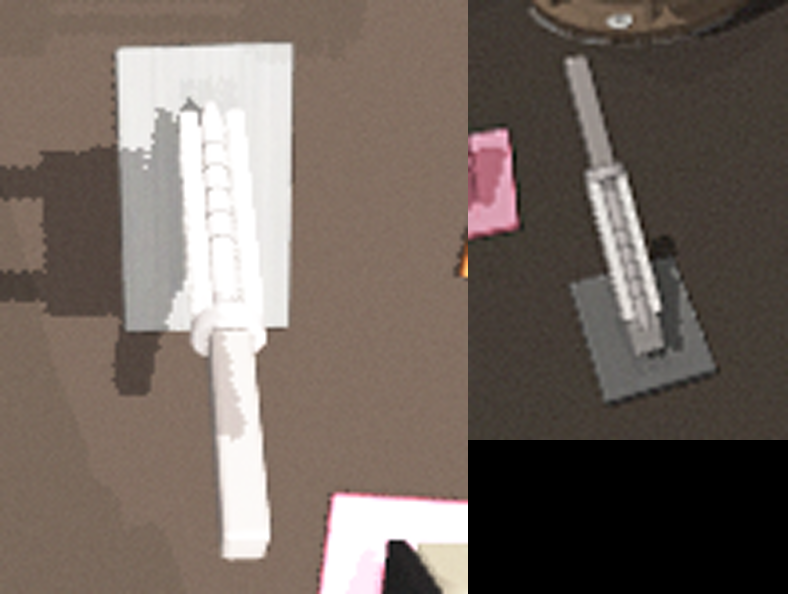

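Run:
```python
from h import *
s=load('w10');P=lambda u,v:(u/3.6+290-.36,v/3.6+85-.36)
h=onz(s,*P(246,548),.1786);c=onz(s,*P(228,331),.1178);t=onz(s,*P(211,104),.0372)
print(h,c,t)
for a,b in((h,c),(h,t),(c,t)): d=b-a;print(np.degrees(np.arctan2(d[1],d[0])),np.hypot(*d[:2]),-d[2])
q=[onz(s,*P(*p),.004) for p in [(118,48),(293,44),(288,327),(126,330)]]
print(np.round(q,4),np.mean(q,0));d=q[0]-q[3];e=q[1]-q[2]
print(np.degrees(np.arctan2(d[1],d[0])),np.degrees(np.arctan2(e[1],e[0])))
# tank
```

```text
[ 0.33284136 -0.23794194  0.1786    ] [ 0.39038882 -0.25674278  0.1178    ] [ 0.46768344 -0.28270731  0.0372    ]
-18.092292444773907 0.06054073572357004 0.06080000000000002
-18.36532385455319 0.14207858403002144 0.14140000000000003
-18.568042615106403 0.08153904604773486 0.0806
[[ 0.5043 -0.2536  0.004 ]
 [ 0.479  -0.3281  0.004 ]
 [ 0.3564 -0.2874  0.004 ]
 [ 0.3819 -0.2128  0.004 ]] [ 0.43039001 -0.27048277  0.004     ]
-18.430179373110708 -18.364884573183847
```

```bash
cat >> h.py <<'E'
def rodpose(head,elev_rod,ang=70):
    """tool rotation with rod x at heading/elevation(deg), tool z 'ang' below rod x"""
    f=np.array([np.cos(np.radians(head)),np.sin(np.radians(head)),0]);u=np.array([0,0,1.])
    e=np.radians(elev_rod-ang); z=np.cos(e)*f+np.sin(e)*u; x=np.cross(u,f)
    y=np.cross(z,x)
    if (-y)@f<0: x=-x;y=-y
    er=np.radians(elev_rod); rx=np.cos(er)*f+np.sin(er)*u
    return Ro.from_matrix(np.stack([x,y,z],1)),rx,z
def rodtcp(origin,head,elev,g=-.045,ang=70,back=0.):
    R,rx,z=rodpose(head,elev,ang); return np.array(origin)+g*rx+(.0188-back)*z,R
E
python3 - <<'E'
from h import *
o=[.3931,-.2578,.115]
for b in(.09,0):
    p,R=rodtcp(o,-18.4,-45,back=b);print(p,R.as_euler('xyz',degrees=True),togo(p,R))
E
```

```text
[ 0.39145903 -0.25725412  0.21134892] [ 155.     0.  -108.4] [ 0.253 -0.028  0.767 -0.42   0.007 -0.028]
[ 0.35536792 -0.24524821  0.12978122] [ 155.     0.  -108.4] [ 0.262  0.227  1.31  -0.42   0.007 -0.028]
```

Emit:
drive_tool --pt "0.08 0 0.1 -0.12 0 -0.01" --pt "0.16 -0.01 0.2 -0.24 0 -0.03" --pt "0.25 -0.03 0.3 -0.36 0.007 -0.03" --pt "0.25 -0.03 0.45 -0.42 0.007 -0.03" --pt "0.25 -0.03 0.6 -0.42 0.007 -0.03" --pt "0.25 -0.03 0.75 -0.42 0.007 -0.03" --pt "0.25 -0.03 0.77 -0.42 0.007 -0.03"

```text
clock: 10.95
tool_pos: [0.3905, -0.2563, 0.2076]
orientation: [154.6, 0.0, -108.4]
force: [0.1, -0.5, 0.7]
opening: 0.0878
```

Run:
```python
from h import *
st();s=snap('wrist','w11');o=[.3931,-.2578,.115]
p,R=rodtcp(o,-18.4,-45,back=.0);print(togo(p,R))
for q in (o,[.3329,-.2379,.1786],[.3629,-.2478,.1468]):print(proj(s,q))
```

```text
t 10.95 pos [ 0.3905 -0.2563  0.2076] rpy [ 1.5459e+02  1.0000e-02 -1.0841e+02] q [-12.  18.  -9.  -3. -88.  84.] F [ 0.1 -0.5  0.7] op 0.0878
[ 0.003  0.     0.584  0.005 -0.     0.   ]
[324.88165205 161.39422729]
[324.98381911 266.25789745]
[324.91386754 213.44323534]
```

View pics/w11.png

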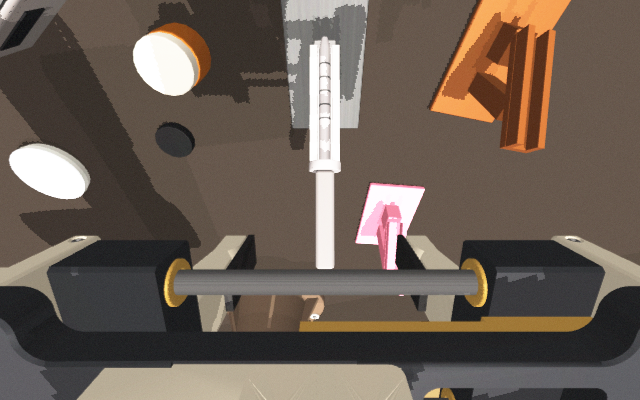

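The rod runs straight between the open fingers, with the handle at (325,215) and the collar at (325,165), as predicted. The pink look-alike sits near the right finger at (395,235), so I'll check the clearance to it.

Run:
```python
from h import *
a=load('scene0');b=load('side0')
print(tri(a,(188,193),b,(317,331)),tri(a,(195,230),b,(345,362)))
print([onz(b,*p,0.003)[:2].round(3) for p in [(304,357),(359,341),(369,355),(314,378)]])
o=[.3931,-.2578,.115];p,R=rodtcp(o,-18.4,-45)
for sx in(1,-1):
  for y in (-.01,.01): print(sx,p+R.apply([sx*.065,y,0]),p+R.apply([sx*.097,y*4,-.066]))
```

```text
(array([ 0.15389851, -0.27016129,  0.10766455]), np.float64(0.0009980664897717615)) (array([ 0.20369029, -0.30185465, -0.00683931]), np.float64(0.014577498599182372))
[array([ 0.143, -0.239]), array([ 0.262, -0.3  ]), array([ 0.248, -0.341]), array([ 0.12 , -0.293])]
1 [ 0.34345047 -0.3097859   0.12555504] [ 0.38561572 -0.35753652  0.1726928 ]
1 [ 0.32625099 -0.3040644   0.1340074 ] [ 0.31681783 -0.33465051  0.20650226]
-1 [ 0.38448484 -0.18643202  0.12555504] [ 0.44685164 -0.17345458  0.1726928 ]
-1 [ 0.36728537 -0.18071051  0.1340074 ] [ 0.37805374 -0.15056856  0.20650226]
```

Emit:
drive_tool --pt "0 0 0.12 0 0 0" --pt "0 0 0.25 0 0 0" --pt "0 0 0.38 0 0 0" --pt "0 0 0.5 0 0 0" --pt "0 0 0.58 0.005 0 0" --pt "0 0 0.58 0.005 0 0"

```text
clock: 11.6
tool_pos: [0.3551, -0.2446, 0.1305]
orientation: [155.0, -0.0, -108.4]
force: [-0.8, 0.2, 1.0]
opening: 0.0881
```

Run:
```python
from h import *
st();s=snap('wrist','w12');snap('side','d12');o=[.3931,-.2578,.115]
p,R=rodtcp(o,-18.4,-45,back=.0);print(togo(p,R))
```

```text
t 11.6 pos [ 0.3551 -0.2446  0.1305] rpy [ 1.5497e+02 -2.0000e-02 -1.0840e+02] q [-11.  19. -19.  -3. -77.  84.] F [-0.8  0.2  1. ] op 0.0881
[ 0.003  0.002  0.013 -0.002 -0.001  0.   ]
```

View pics/w12.png

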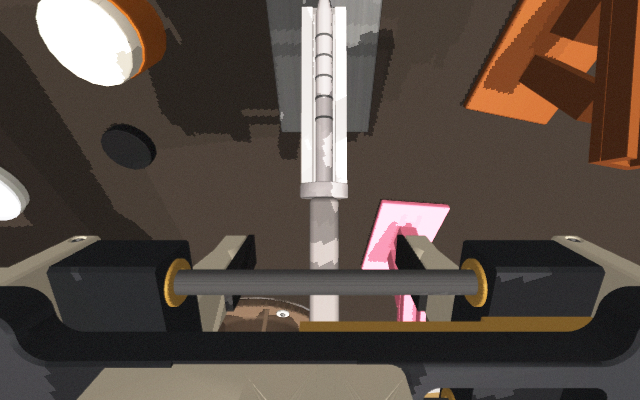

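The handle at (324,230) lies midway between the fingers. Closing.

Emit:
drive_tool --pt "0 0 0.01 0 0 0" --pt "0 0 0.01 0 0 0" --pt "0 0 0.01 0 0 0" --pt "0 0 0.01 0 0 0" --pt "0 0 0.01 0 0 0" --pt "0 0 0.01 0 0 0" --pt "0 0 0.01 0 0 0" --pt "0 0 0.01 0 0 0" --fingers -1

```text
clock: 12.5
tool_pos: [0.3559, -0.245, 0.1301]
orientation: [155.1, -0.0, -108.4]
force: [0.9, -0.6, 0.7]
opening: 0.0291
```

Emit:
drive_tool --pt "0 0 0 0 0 0" --pt "0 0 0 0 0 0" --pt "0 0 0 0 0 0" --pt "0 0 0 0 0 0"

```text
clock: 12.9
tool_pos: [0.356, -0.245, 0.13]
orientation: [155.1, -0.0, -108.4]
force: [0.8, 1.1, -0.5]
opening: 0.016
```

Run:
```python
from h import *
st();o=sensors.get_obs();R=rpy(o['orientation']);print(togo(np.array(o['tool_pos'])+[0,0,.1],R))
```

```text
t 12.9 pos [ 0.356 -0.245  0.13 ] rpy [ 1.5510e+02 -3.0000e-02 -1.0836e+02] q [-11.  19. -19.  -3. -77.  84.] F [ 0.8  1.1 -0.5] op 0.016
[ 0.     0.281 -0.605  0.     0.     0.   ]
```

Emit:
drive_tool --pt "0 0.03 -0.065 0 0 0" --pt "0 0.07 -0.15 0 0 0" --pt "0 0.14 -0.3 0 0 0" --pt "0 0.21 -0.45 0 0 0" --pt "0 0.28 -0.6 0 0 0" --pt "0 0.28 -0.6 0 0 0" --pt "0 0.28 -0.6 0 0 0"

```text
clock: 13.6
tool_pos: [0.3559, -0.2448, 0.23]
orientation: [155.2, 0.0, -108.4]
force: [-0.4, -0.6, -2.0]
opening: 0.0158
```

Run:
```python
from h import *
st();s=snap('wrist','w13');snap('side','d13');snap('scene','s13')
a=load('d13')['pixels'][150:350,280:480,::-1];b=load('s13')['pixels'][130:330,150:350,::-1]
cv2.imwrite('pics/c9.png',cv2.resize(np.hstack([a,b]),None,fx=2,fy=2,interpolation=2))
```

```text
t 13.6 pos [ 0.3559 -0.2448  0.23  ] rpy [ 155.19    0.   -108.37] q [-11.  14. -12.  -3. -89.  83.] F [-0.4 -0.6 -2. ] op 0.0158
```

View pics/w13.png

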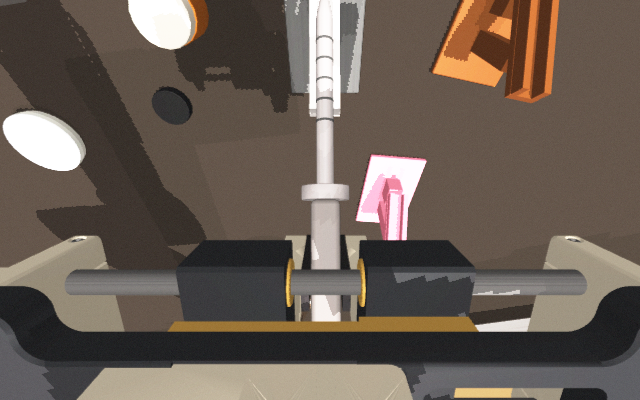

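View pics/c9.png

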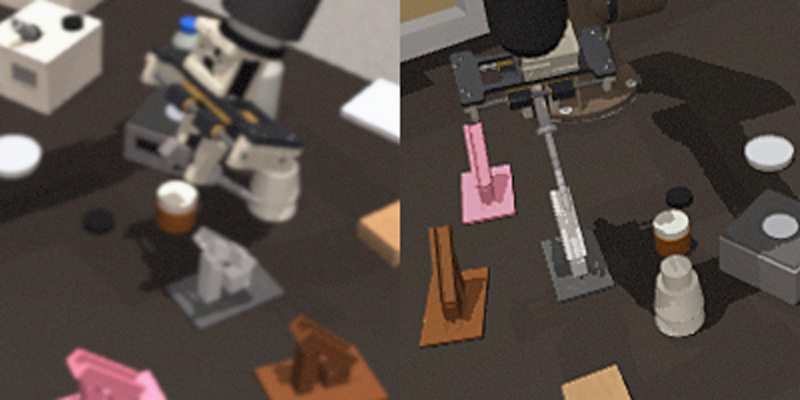

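The rod is held at 45° and clear of the cradle. Before inserting it, I'll carry it high over to the tank and measure the tube from above.

Run:
```python
from h import *
for p,hd in (([.42,-.15,.36],-10),([.46,-.02,.36],0),([.44,.13,.36],11)):
    print(togo(p,rodpose(hd,-20)[0]))
```

```text
[-0.735  0.179 -0.882  0.416  0.03  -0.137]
[-1.641  0.197 -0.874  0.413  0.066 -0.301]
[-2.548  0.598 -0.688  0.407  0.106 -0.482]
```

Emit:
drive_tool --pt "-0.1 0.1 -0.25 0.1 0 -0.03" --pt "-0.25 0.15 -0.5 0.2 0.01 -0.06" --pt "-0.4 0.18 -0.8 0.3 0.02 -0.1" --pt "-0.6 0.18 -0.88 0.4 0.03 -0.14" --pt "-0.75 0.18 -0.88 0.415 0.03 -0.14" --pt "-0.75 0.18 -0.88 0.415 0.03 -0.14"

```text
clock: 14.35
tool_pos: [0.4201, -0.1458, 0.3602]
orientation: [-179.9, 0.1, -99.7]
force: [-0.5, -0.3, -1.8]
opening: 0.0157
```

Run:
```python
from h import *
st()
for p,hd in (([.46,-.02,.36],0),([.44,.13,.36],11)):
    print(togo(p,rodpose(hd,-20)[0]))
```

```text
t 14.35 pos [ 0.4201 -0.1458  0.3602] rpy [-1.7993e+02  1.0000e-01 -9.9700e+01] q [  6.  -6. -13.  -0. -83.  74.] F [-0.5 -0.3 -1.8] op 0.0157
[-0.872 -0.121  0.003 -0.001  0.002 -0.162]
[-1.835e+00  1.790e-01  4.000e-03 -1.000e-03  1.000e-03 -3.450e-01]
```

Emit:
drive_tool --pt "-0.3 -0.03 0 0 0 -0.06" --pt "-0.6 -0.07 0 0 0 -0.12" --pt "-0.9 -0.1 0 0 0 -0.17" --pt "-0.95 -0.1 0 0 0 -0.17"

```text
clock: 14.75
tool_pos: [0.4595, -0.005, 0.3589]
orientation: [179.9, 0.1, -89.3]
force: [-0.4, -0.7, -1.5]
opening: 0.016
```

Run:
```python
from h import *
st()
for p,hd in (([.44,.13,.36],11),):
    print(togo(p,rodpose(hd,-20)[0]))
```

```text
t 14.75 pos [ 0.4595 -0.005   0.3589] rpy [ 1.799e+02  5.000e-02 -8.925e+01] q [ 24.  -4. -12.  -0. -82.  67.] F [-0.4 -0.7 -1.5] op 0.016
[-0.902  0.118 -0.006  0.002  0.001 -0.171]
```

Emit:
drive_tool --pt "-0.3 0.03 0 0 0 -0.06" --pt "-0.6 0.07 0 0 0 -0.12" --pt "-0.85 0.12 0 0 0 -0.17" --pt "-0.9 0.12 0 0 0 -0.17" --pt "-0.9 0.12 0 0 0 -0.17"

```text
clock: 15.25
tool_pos: [0.4395, 0.1302, 0.3581]
orientation: [179.8, -0.0, -79.0]
force: [-0.2, 0.4, -1.5]
opening: 0.0161
```

Run:
```python
from h import *
st();s=snap('wrist','w14');snap('side','d14')
```

```text
t 15.25 pos [0.4395 0.1302 0.3581] rpy [179.78  -0.   -78.97] q [ 41.  -4. -12.  -0. -82.  60.] F [-0.2  0.4 -1.5] op 0.0161
```

View pics/w14.png

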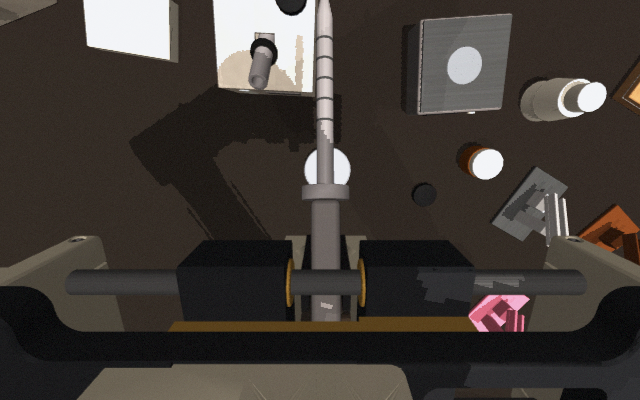

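Run:
```python
from h import *
a=load('w14')['pixels'][20:105,205:325,::-1];cv2.imwrite('pics/c10.png',cv2.resize(a,None,fx=6,fy=6,interpolation=2))
```

```text
(no output)
```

View pics/c10.png

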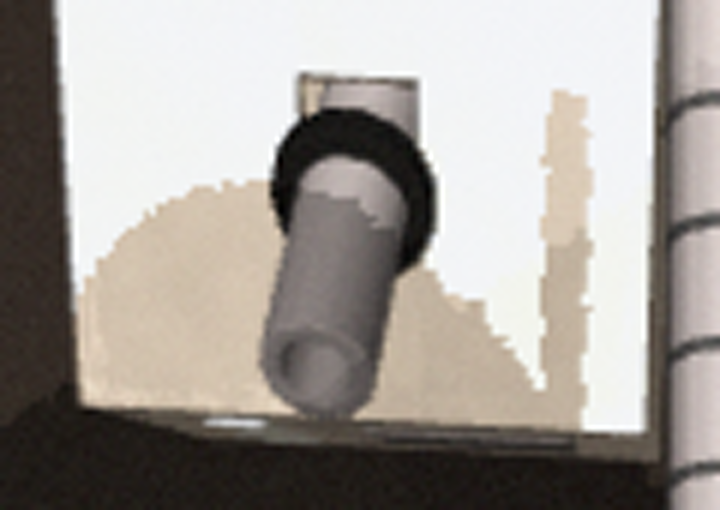

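Run:
```python
from h import *
s=load('w14');P=lambda u,v:(u/6+205-.42,v/6+20-.42)
m=onz(s,*P(319,369),.145);print('mouth',m, 'bore',onz(s,*P(318,368),.145))
from scipy.optimize import brentq
for q in [(349.5,230),(344,255),(369,135)]:
    def el(z):
        d=onz(s,*P(*q),z)-m; return np.degrees(np.arctan2(-d[2],np.hypot(d[0],d[1])))-45
    for z0,z1 in((.085,.144),):
        try:
            z=brentq(el,z0,z1);d=onz(s,*P(*q),z)-m;print(z,np.degrees(np.arctan2(d[1],d[0])),np.linalg.norm(d))
        except Exception as e: print(e,el(z0),el(z1))
c=[onz(s,*P(*p),.1) for p in [(80,405),(648,432),(658,0),(55,0)]];print(np.round(c,4))
for a,b in((1,0),(1,2),(0,3)): d=c[b]-c[a];print(np.degrees(np.arctan2(d[1],d[0])),np.linalg.norm(d))
b=load('side0');a=load('scene0')
ps=(199+200-14.66,0)
print(proj(a,m),proj(b,m))
```

```text
mouth [0.54148618 0.2334273  0.145     ] bore [0.54163513 0.23365122 0.145     ]
0.11368202160297679 8.114706533375568 0.044290309795166176
0.1195911310727202 8.12157613053459 0.03593356704151937
0.09002487637268042 8.427930399247709 0.07774656542689301
[[0.5261 0.2975 0.1   ]
 [0.5455 0.1677 0.1   ]
 [0.6319 0.1812 0.1   ]
 [0.6069 0.3093 0.1   ]]
98.50603770729622 0.13122062005280666
8.855442944887935 0.08738352933696676
8.358761523774568 0.08159131758544089
[383.41110878 174.43487673] [287.67108338 161.37307786]
```

Run:
```python
from h import *
a=load('w14')['pixels'][0:100,280:380,::-1];b=load('w14')['pixels'][130:230,280:380,::-1];cv2.imwrite('pics/c11.png',cv2.resize(np.hstack([a,b]),None,fx=4,fy=4,interpolation=2))
s=load('w14');o=sensors.get_obs();R=rpy(o['orientation']);R0,rx,z=rodpose(11,-20)
T=o['tool_pos']
# expected rod in tool frame
import math
rt=np.array([0,-math.sin(math.radians(70)),math.cos(math.radians(70))])
g=np.array([0,0,-.0188])
for x in (-.008,0,.02,.10,.11): print(x,proj(s,T+R.apply(g+rt*(x+.045))))
```

```text
-0.008 [325.62151073 198.23970111]
0 [325.65252395 184.18440498]
0.02 [325.72933545 149.37316787]
0.1 [326.02663419  14.63635309]
0.11 [326.06271719  -1.71658717]
```

View pics/c11.png

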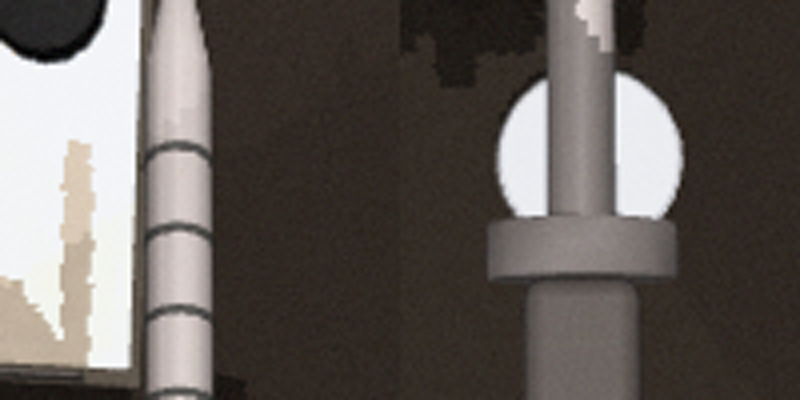

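Run:
```python
from h import *
import math
s=load('w14');o=sensors.get_obs();R=rpy(o['orientation']);T=o['tool_pos']
rt=np.array([0,-math.sin(math.radians(70)),math.cos(math.radians(70))]);rz=np.array([0,-math.cos(math.radians(70)),-math.sin(math.radians(70))]);g=np.array([0,0,-.0188])
pt=lambda x,z:proj(s,T+R.apply(g+rt*(x+.045)+rz*z))
for x,z in((0,.014),(-.008,.014),(.0,.005),(.1,.005),(.1,0)):print(x,z,pt(x,z))
```

```text
0 0.014 [325.70928141 181.08629954]
-0.008 0.014 [325.67542629 196.49617261]
0.0 0.005 [325.67160767 183.14272045]
0.1 0.005 [326.0568429    8.29875511]
0.1 0 [326.02663419  14.63635309]
```

```bash
cat >> h.py <<'E'
M=np.array([.5415,.2335,.145]);HT=8.3
def ins(d,g=-.0438,dh=-.5,off=(0,0,0)):
    """TCP pose with collar d m short of mouth"""
    rx=rodpose(HT,-45)[1]; R,_,z=rodpose(HT+dh,-45)
    return M+np.array(off)+rx*(-d+g)+.0188*z,R
E
python3 - <<'E'
from h import *
for d in (.135,.115,0): print(ins(d)[0],togo(*ins(d)))
E
```

```text
[0.40852186 0.21417066 0.25439211] [-0.598  0.095  0.694 -0.414 -0.011  0.051]
[0.42251586 0.21621216 0.24024997] [-0.593  0.     0.788 -0.414 -0.011  0.051]
[0.50298141 0.22795081 0.15893269] [-0.569 -0.543  1.329 -0.414 -0.011  0.051]
```

Emit:
drive_tool --pt "-0.2 0.05 0.05 -0.1 0 0.02" --pt "-0.4 0.1 0.2 -0.2 0 0.04" --pt "-0.6 0.1 0.4 -0.3 -0.01 0.05" --pt "-0.6 0.095 0.6 -0.41 -0.01 0.05" --pt "-0.6 0.095 0.69 -0.414 -0.01 0.05" --pt "-0.6 0.095 0.69 -0.414 -0.01 0.05"

```text
clock: 15.95
tool_pos: [0.4086, 0.2127, 0.2519]
orientation: [154.7, -0.3, -82.3]
force: [0.3, -0.3, 0.2]
opening: 0.0156
```

Run:
```python
from h import *
st();snap('wrist','w15');snap('side','d15');snap('scene','s15')
a=load('d15')['pixels'][100:220,220:380,::-1];b=load('s15')['pixels'][100:260,300:460,::-1]
cv2.imwrite('pics/c12.png',np.hstack([cv2.resize(a,(480,360),interpolation=2),cv2.resize(b,(300,360),interpolation=2)][:1]))
cv2.imwrite('pics/c13.png',cv2.resize(b,None,fx=3.5,fy=3.5,interpolation=2))
for d in (.135,.115): print(togo(*ins(d)))
```

```text
t 15.95 pos [0.4086 0.2127 0.2519] rpy [154.68  -0.27 -82.31] q [ 40.  15.  -3. -13. -94.  59.] F [ 0.3 -0.3  0.2] op 0.0156
[-0.003 -0.004  0.018 -0.004 -0.     0.   ]
[-0.004 -0.129  0.064 -0.004 -0.     0.   ]
```

View pics/w15.png

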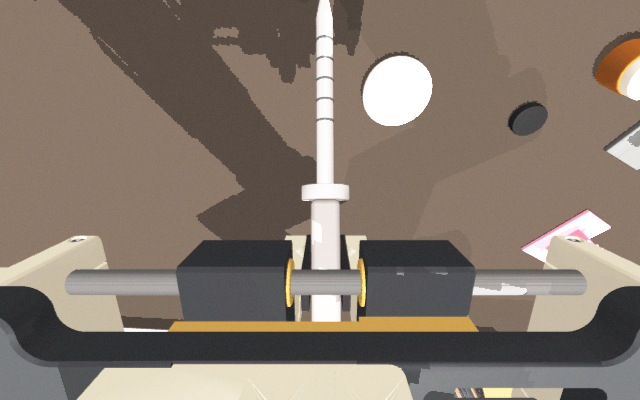

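View pics/c12.png

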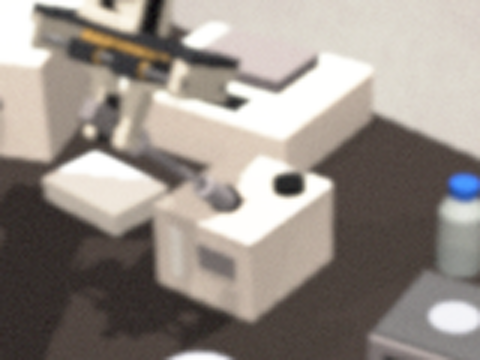

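View pics/c13.png

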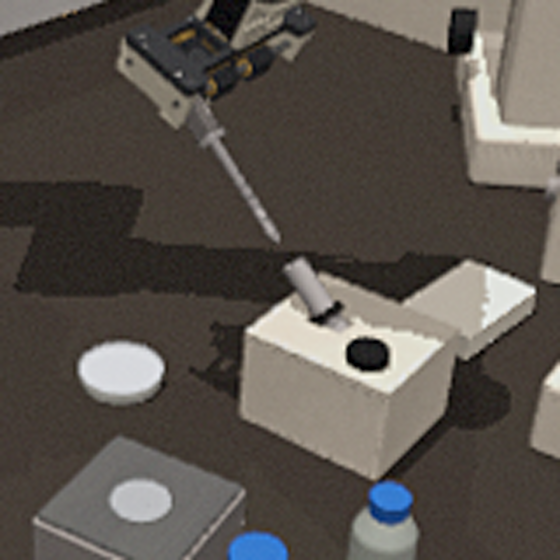

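The rod tip at (277,240) in the scene crop points straight at the tube mouth at (297,266), and the two slopes match. I'll advance slowly along the axis.

Emit:
drive_tool --pt "-0.003 -0.04 0.03 -0.004 0 0" --pt "-0.003 -0.09 0.05 -0.004 0 0" --pt "-0.003 -0.129 0.064 -0.004 0 0" --pt "-0.003 -0.129 0.064 -0.004 0 0" --pt "-0.003 -0.129 0.064 -0.004 0 0"

```text
clock: 16.6
tool_pos: [0.4225, 0.2161, 0.2401]
orientation: [155.0, -0.0, -82.2]
force: [0.6, -0.2, -1.4]
opening: 0.016
```

Run:
```python
from h import *
st();snap('side','d16');snap('scene','s16')
a=load('d16')['pixels'][125:185,255:335,::-1];b=load('s16')['pixels'][130:210,350:430,::-1]
cv2.imwrite('pics/c14.png',np.hstack([cv2.resize(a,(400,300),interpolation=2),cv2.resize(b,(300,300),interpolation=2)]))
for d in (.115,.095,.07): print(togo(*ins(d)))
```

```text
t 16.6 pos [0.4225 0.2161 0.2401] rpy [ 1.5497e+02 -1.0000e-02 -8.2170e+01] q [ 40.  17.  -2. -13. -93.  60.] F [ 0.6 -0.2 -1.4] op 0.016
[-0.001 -0.     0.     0.    -0.     0.   ]
[-0.001 -0.126  0.046  0.    -0.     0.   ]
[-0.002 -0.282  0.103  0.    -0.     0.   ]
```

View pics/c14.png

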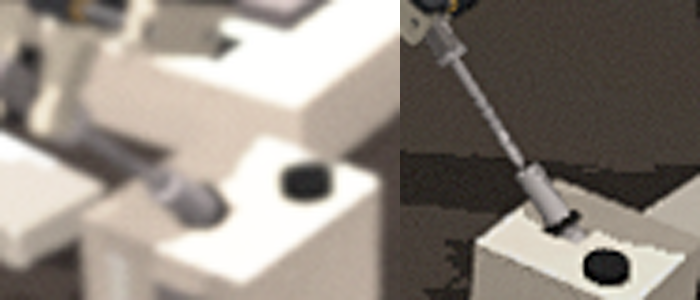

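Emit:
drive_tool --pt "-0.001 -0.03 0.011 0 0 0" --pt "-0.001 -0.06 0.022 0 0 0" --pt "-0.001 -0.09 0.033 0 0 0" --pt "-0.001 -0.126 0.046 0 0 0" --pt "-0.001 -0.126 0.046 0 0 0"

```text
clock: 17.2
tool_pos: [0.4368, 0.2181, 0.2251]
orientation: [154.9, -0.0, -82.2]
force: [-0.5, -0.4, -2.1]
opening: 0.016
```

Run:
```python
from h import *
st();snap('side','d17');snap('scene','s17')
a=load('d17')['pixels'][125:185,255:335,::-1];b=load('s17')['pixels'][130:210,350:430,::-1]
cv2.imwrite('pics/c15.png',np.hstack([cv2.resize(a,(400,300),interpolation=2),cv2.resize(b,(300,300),interpolation=2)]))
for d in (.095,.07,.03): print(togo(*ins(d)))
```

```text
t 17.2 pos [0.4368 0.2181 0.2251] rpy [ 1.5492e+02 -3.0000e-02 -8.2190e+01] q [ 39.  19.  -2. -13. -91.  61.] F [-0.5 -0.4 -2.1] op 0.016
[-0.001  0.001 -0.002  0.001 -0.     0.   ]
[-0.002 -0.155  0.055  0.001 -0.     0.   ]
[-0.003 -0.406  0.146  0.001 -0.     0.   ]
```

View pics/c15.png

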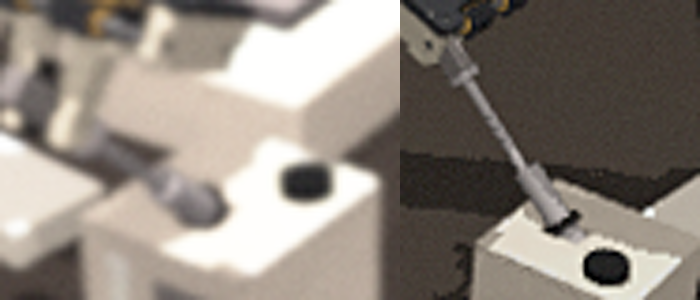

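Emit:
drive_tool --pt "-0.001 -0.04 0.014 0 0 0" --pt "-0.001 -0.08 0.028 0 0 0" --pt "-0.002 -0.12 0.042 0 0 0" --pt "-0.002 -0.155 0.055 0 0 0" --pt "-0.002 -0.155 0.055 0 0 0"

```text
clock: 17.8
tool_pos: [0.4542, 0.2207, 0.2075]
orientation: [154.9, -0.1, -82.2]
force: [0.2, -0.4, -0.7]
opening: 0.0158
```

Run:
```python
from h import *
st()
for d in (.07,.03): print(togo(*ins(d)))
```

```text
t 17.8 pos [0.4542 0.2207 0.2075] rpy [ 1.5488e+02 -6.0000e-02 -8.2200e+01] q [ 38.  21.  -1. -12. -90.  62.] F [ 0.2 -0.4 -0.7] op 0.0158
[-0.001  0.004 -0.005  0.002 -0.001 -0.   ]
[-0.003 -0.247  0.085  0.002 -0.001 -0.   ]
```

Emit:
drive_tool --pt "-0.001 -0.05 0.014 0 0 0" --pt "-0.001 -0.1 0.03 0.002 0 0" --pt "-0.002 -0.15 0.048 0.002 0 0" --pt "-0.003 -0.2 0.066 0.002 0 0" --pt "-0.003 -0.247 0.085 0.002 0 0" --pt "-0.003 -0.247 0.085 0.002 0 0"

```text
clock: 18.4
tool_pos: [0.4822, 0.2249, 0.1789]
orientation: [154.9, -0.1, -82.2]
force: [0.0, 0.6, -1.3]
opening: 0.0159
```

Run:
```python
from h import *
st();snap('wrist','w18');b=snap('scene','s18')['pixels'][130:210,350:430,::-1]
cv2.imwrite('pics/c16.png',cv2.resize(b,(400,400),interpolation=2))
for d in (.03,0.005,0): print(togo(*ins(d)))
```

```text
t 18.4 pos [0.4822 0.2249 0.1789] rpy [ 1.5492e+02 -1.0000e-01 -8.2220e+01] q [ 37.  25.   1. -12. -88.  63.] F [ 0.   0.6 -1.3] op 0.0159
[-0.     0.001 -0.001  0.    -0.001 -0.001]
[-0.001 -0.156  0.056  0.    -0.001 -0.001]
[-0.002 -0.187  0.067  0.    -0.001 -0.001]
```

View pics/c16.png

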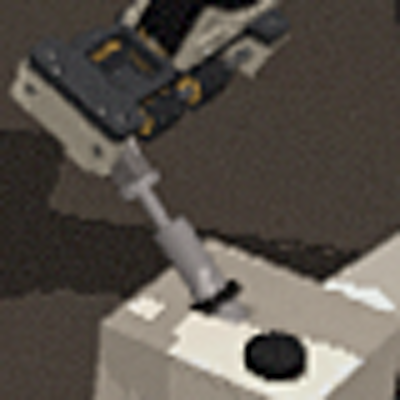

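View pics/w18.png

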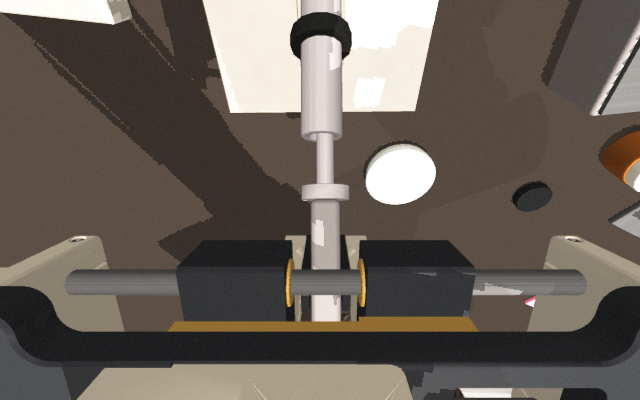

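The stem is well inside the tube and lined up with it, with no side force. The mouth is at (322,137) and the collar at (325,190). I'll push on until the collar seats.

Emit:
drive_tool --pt "0 -0.05 0.018 0 0 0" --pt "-0.001 -0.1 0.036 0 0 0" --pt "-0.001 -0.14 0.05 0 0 0" --pt "-0.002 -0.165 0.059 0 0 0" --pt "-0.002 -0.18 0.065 0 0 0" --pt "-0.002 -0.19 0.068 0 0 0" --pt "-0.002 -0.195 0.07 0 0 0" --pt "-0.002 -0.195 0.07 0 0 0"

```text
clock: 19.3
tool_pos: [0.5021, 0.2277, 0.1594]
orientation: [154.8, -0.1, -82.2]
force: [-7.8, -0.1, 7.8]
opening: 0.0159
```

Run:
```python
from h import *
st();a=snap('wrist','w19')['pixels'][60:260,220:430,::-1];cv2.imwrite('pics/c17.png',cv2.resize(a,None,fx=3,fy=3,interpolation=2))
for d in (0,-.003): print(togo(*ins(d)))
```

```text
t 19.3 pos [0.5021 0.2277 0.1594] rpy [ 1.5477e+02 -9.0000e-02 -8.2150e+01] q [ 36.  28.   3. -12. -88.  65.] F [-7.8 -0.1  7.8] op 0.0159
[-0.    -0.007 -0.     0.004 -0.002  0.   ]
[-0.    -0.026  0.006  0.004 -0.002  0.   ]
```

View pics/c17.png

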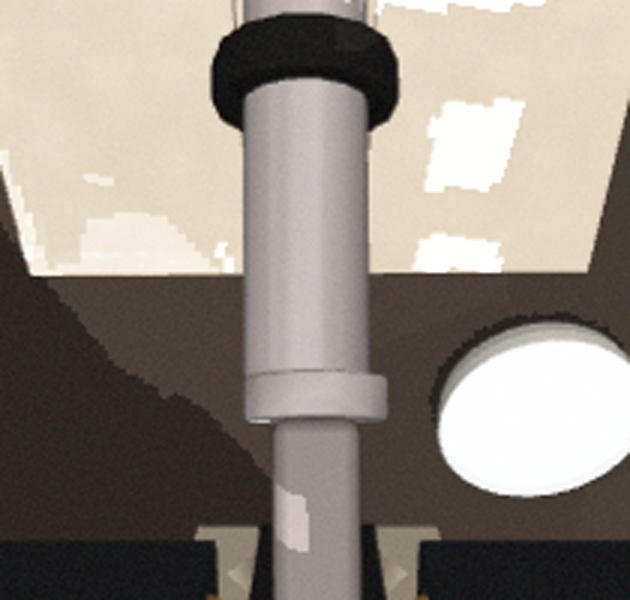

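The collar is flush on the mouth, and the reaction along the axis is 11 N. I'll hold a moment, then withdraw.

Emit:
drive_tool --pt "0 -0.01 0.003 0 0 0" --pt "0 -0.012 0.004 0 0 0" --pt "0 -0.012 0.004 0 0 0"

```text
clock: 19.65
tool_pos: [0.5021, 0.2277, 0.1594]
orientation: [154.7, -0.1, -82.1]
force: [-6.7, 0.6, 8.5]
opening: 0.0155
```

Run:
```python
from h import *
st()
for d in (.03,.1,.14): print(togo(*ins(d)))
```

```text
t 19.65 pos [0.5021 0.2277 0.1594] rpy [ 1.5465e+02 -9.0000e-02 -8.2100e+01] q [ 36.  28.   3. -12. -88.  65.] F [-6.7  0.6  8.5] op 0.0155
[ 0.     0.181 -0.067  0.006 -0.002  0.001]
[ 0.003  0.621 -0.224  0.006 -0.002  0.001]
[ 0.005  0.872 -0.314  0.006 -0.002  0.001]
```

Emit:
drive_tool --pt "0 0.05 -0.018 0 0 0" --pt "0 0.12 -0.043 0.003 0 0" --pt "0.001 0.22 -0.08 0.006 0 0" --pt "0.001 0.32 -0.116 0.006 0 0" --pt "0.002 0.42 -0.152 0.006 0 0" --pt "0.003 0.52 -0.188 0.006 0 0" --pt "0.003 0.62 -0.224 0.006 0 0" --pt "0.003 0.62 -0.224 0.006 0 0"

```text
clock: 20.45
tool_pos: [0.4324, 0.2179, 0.2321]
orientation: [155.2, 0.0, -82.1]
force: [0.2, -0.5, -0.5]
opening: 0.0157
```

Run:
```python
from h import *
st();
for d in (.1,.15): print(togo(*ins(d)))
```

```text
t 20.45 pos [0.4324 0.2179 0.2321] rpy [155.19   0.   -82.06] q [ 39.  18.  -2. -13. -92.  61.] F [ 0.2 -0.5 -0.5] op 0.0157
[ 0.002 -0.01   0.013 -0.003 -0.001  0.002]
[ 0.003  0.303 -0.102 -0.003 -0.001  0.002]
```

Emit:
drive_tool --pt "0.002 0.08 -0.027 0 0 0" --pt "0.003 0.17 -0.055 0 0 0" --pt "0.003 0.26 -0.085 0 0 0" --pt "0.003 0.3 -0.1 0 0 0" --pt "0.003 0.3 -0.1 0 0 0" --pt "0.003 0.3 -0.1 0 0 0"

```text
clock: 21.05
tool_pos: [0.3982, 0.2128, 0.2645]
orientation: [155.2, 0.0, -82.1]
force: [0.8, 0.7, -1.0]
opening: 0.016
```

Run:
```python
from h import *
st();snap('wrist','w20');b=snap('scene','s20')['pixels'][80:260,300:460,::-1];cv2.imwrite('pics/c18.png',cv2.resize(b,None,fx=3,fy=3,interpolation=2))
W=np.array([.624,-.041,.07])
# candidate end poses
for hd in (-20,-10,0,10,15): 
    R,rx,z=rodpose(hd,0); tip=W+[0,0,.035]; p,R=rodtcp(tip-.11*rx,hd,0,g=-.0438); print(hd,p,p-.0188*z)
```

```text
t 21.05 pos [0.3982 0.2128 0.2645] rpy [ 1.552e+02  2.000e-02 -8.205e+01] q [ 41.  14.  -3. -13. -94.  58.] F [ 0.8  0.7 -1. ] op 0.016
-20 [0.48551748 0.00940352 0.08733378] [0.47947527 0.0116027  0.105     ]
-10 [ 0.47886886 -0.01540946  0.08733378] [ 0.47253657 -0.01429291  0.105     ]
0 [ 0.47662998 -0.041       0.08733378] [ 0.4702 -0.041   0.105 ]
10 [ 0.47886886 -0.06659054  0.08733378] [ 0.47253657 -0.06770709  0.105     ]
15 [ 0.48165149 -0.07914217  0.08733378] [ 0.47544061 -0.08080637  0.105     ]
```

View pics/w20.png

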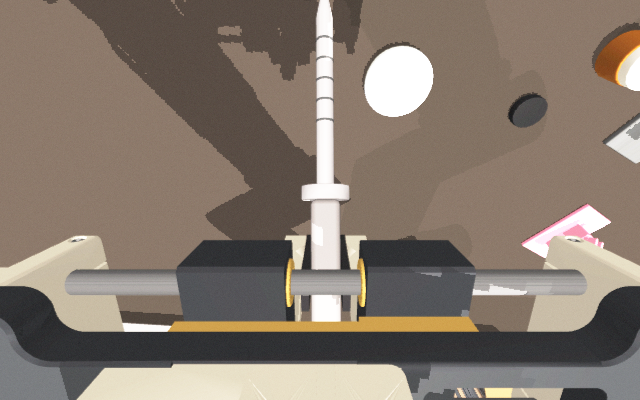

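View pics/c18.png

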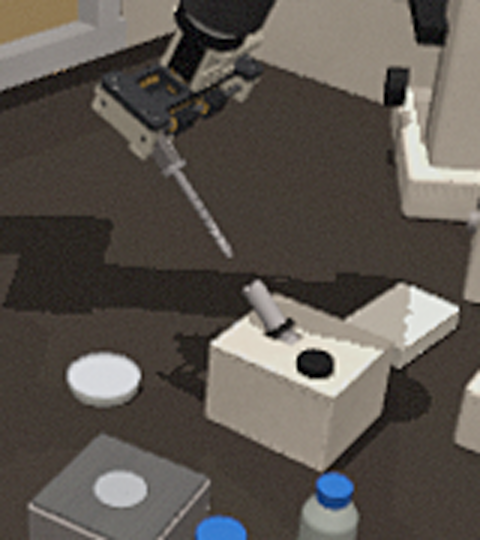

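Run:
```python
from h import *
print(togo([.41,.13,.30],rodpose(6,-15)[0]))
```

```text
[ 0.557  0.1   -0.217  0.497 -0.006  0.032]
```

Emit:
drive_tool --pt "0 0.1 -0.1 0.12 0 0.01" --pt "0.1 0.1 -0.2 0.25 0 0.02" --pt "0.3 0.1 -0.217 0.37 0 0.03" --pt "0.45 0.1 -0.217 0.49 0 0.03" --pt "0.55 0.1 -0.217 0.5 0 0.03"

```text
clock: 21.65
tool_pos: [0.4072, 0.1281, 0.2993]
orientation: [-174.7, -0.3, -83.7]
force: [-0.7, -0.1, -0.6]
opening: 0.0156
```

Run:
```python
from h import *
st()
print(togo([.45,.0,.28],rodpose(0,0)[0]),togo([.4766,-.041,.2],rodpose(0,0)[0]))
```

```text
t 21.65 pos [0.4072 0.1281 0.2993] rpy [-174.66   -0.31  -83.75] q [ 48. -10. -26.   4. -70.  47.] F [-0.7 -0.1 -0.6] op 0.0156
[ 0.879 -0.177  0.151  0.244  0.018  0.103] [ 1.168 -0.273  0.697  0.244  0.018  0.103]
```

Emit:
drive_tool --pt "0.25 -0.06 0.05 0.08 0 0.03" --pt "0.5 -0.12 0.1 0.16 0.01 0.07" --pt "0.75 -0.17 0.15 0.24 0.018 0.1" --pt "0.88 -0.18 0.15 0.244 0.018 0.1" --pt "0.88 -0.18 0.15 0.244 0.018 0.1"

```text
clock: 22.15
tool_pos: [0.4497, -0.0025, 0.2794]
orientation: [-160.1, -0.1, -90.0]
force: [-0.2, 0.0, -0.7]
opening: 0.0157
```

Run:
```python
from h import *
st()
print(togo([.4766,-.041,.2],rodpose(0,0)[0]));snap('wrist','w21')
```

```text
t 22.15 pos [ 0.4497 -0.0025  0.2794] rpy [-1.6009e+02 -1.0000e-01 -8.9990e+01] q [ 35. -18. -41.  15. -51.  47.] F [-0.2  0.  -0.7] op 0.0157
[ 0.256  0.012  0.559  0.002 -0.002  0.001]
```

View pics/w21.png

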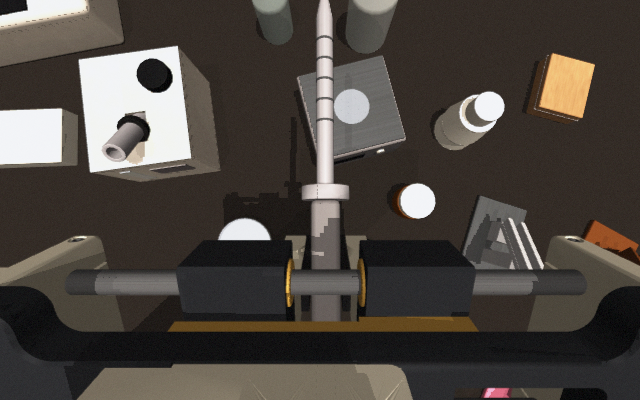

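Emit:
drive_tool --pt "0.13 0 0.1 0 0 0" --pt "0.26 0.01 0.25 0 0 0" --pt "0.26 0.01 0.4 0 0 0" --pt "0.26 0.01 0.56 0 0 0" --pt "0.26 0.01 0.56 0 0 0"

```text
clock: 22.7
tool_pos: [0.4768, -0.0408, 0.1973]
orientation: [-160.4, -0.2, -90.1]
force: [-0.8, -1.3, -0.9]
opening: 0.0155
```

Run:
```python
from h import *
print(onz(load('w21'),351.7,106,.07))
st();snap('wrist','w22')
print(togo([.4766,-.041,.14],rodpose(0,0)[0]))
```

```text
[ 0.62492202 -0.04104864  0.07      ]
t 22.7 pos [ 0.4768 -0.0408  0.1973] rpy [-160.43   -0.2   -90.05] q [ 25. -10. -46.  14. -37.  54.] F [-0.8 -1.3 -0.9] op 0.0155
[ 0.002  0.137  0.37   0.005 -0.003  0.001]
```

View pics/w22.png

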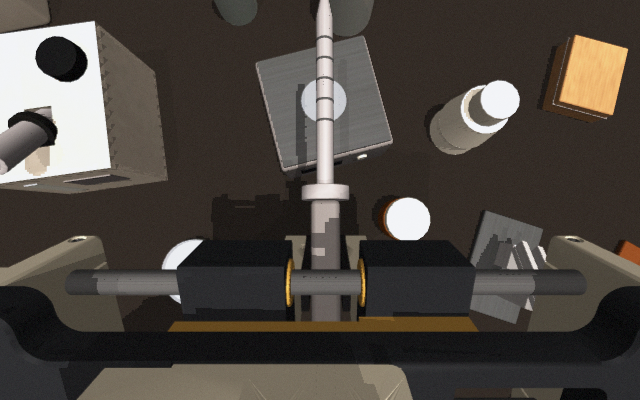

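Emit:
drive_tool --pt "0 0.03 0.09 0.002 0 0" --pt "0 0.07 0.19 0.005 0 0" --pt "0 0.1 0.28 0.005 0 0" --pt "0 0.137 0.37 0.005 0 0" --pt "0 0.137 0.37 0.005 0 0" --pt "0 0.137 0.37 0.005 0 0"

```text
clock: 23.35
tool_pos: [0.4774, -0.0402, 0.1412]
orientation: [-160.0, -0.2, -90.0]
force: [0.1, -0.1, 0.5]
opening: 0.0154
```

Run:
```python
from h import *
st();print(togo([.4770,-.041,.0875],rodpose(0,0)[0]))
```

```text
t 23.35 pos [ 0.4774 -0.0402  0.1412] rpy [-159.96   -0.2   -89.98] q [ 25.  -6. -54.  20. -25.  48.] F [ 0.1 -0.1  0.5] op 0.0154
[ 0.004  0.125  0.335 -0.001 -0.003  0.002]
```

```bash
cat >> h.py <<'E'
W=np.array([.6245,-.041,.07])
def fin(hd,el,h,adv=.004):
    R,rx,z=rodpose(hd,el); f=np.array([rx[0],rx[1],0])
    return rodtcp(W+adv*f+[0,0,h]-.11*rx,hd,el,g=-.0438)
E
python3 - <<'E'
from h import *
for h in (.09,.06,.035): p,R=fin(15,-3,h);print(p,togo(p,R))
E
```

```text
[ 0.48531191 -0.07829534  0.15007074] [ 0.254 -0.07  -0.037 -0.05  -0.082 -0.236]
[ 0.48531191 -0.07829534  0.12007074] [ 0.253 -0.001  0.151 -0.05  -0.082 -0.236]
[ 0.48531191 -0.07829534  0.09507074] [ 0.253  0.056  0.308 -0.05  -0.082 -0.236]
```

Emit:
drive_tool --pt "0.08 -0.02 -0.01 -0.02 -0.03 -0.08" --pt "0.17 -0.05 -0.025 -0.04 -0.055 -0.16" --pt "0.254 -0.07 -0.037 -0.05 -0.082 -0.236" --pt "0.254 -0.07 -0.037 -0.05 -0.082 -0.236" --pt "0.254 -0.07 -0.037 -0.05 -0.082 -0.236"

```text
clock: 23.85
tool_pos: [0.4873, -0.0783, 0.1523]
orientation: [-162.8, -0.0, -75.0]
force: [-0.3, 0.6, -0.8]
opening: 0.0156
```

Run:
```python
from h import *
st()
for h in (.06,.035): print(togo(*fin(15,-3,h)))
```

```text
t 23.85 pos [ 0.4873 -0.0783  0.1523] rpy [-162.82   -0.    -75.01] q [ 13.  -2. -40.  -1. -35.  92.] F [-0.3  0.6 -0.8] op 0.0156
[-0.003  0.076  0.201 -0.003 -0.    -0.   ]
[-0.003  0.125  0.361 -0.003 -0.    -0.   ]
```

Emit:
drive_tool --pt "0 0.025 0.07 0 0 0" --pt "-0.003 0.05 0.14 0 0 0" --pt "-0.003 0.076 0.2 0 0 0" --pt "-0.003 0.1 0.28 -0.003 0 0" --pt "-0.003 0.112 0.32 -0.003 0 0" --pt "-0.003 0.112 0.32 -0.003 0 0"

```text
clock: 24.45
tool_pos: [0.4845, -0.0782, 0.1003]
orientation: [-163.1, 0.0, -75.0]
force: [-1.0, -0.0, -0.2]
opening: 0.0158
```

Run:
```python
from h import *
st();snap('wrist','w23');snap('scene','s23');snap('side','d23')
for h in (.035,.03): print(togo(*fin(15,-3,h)),togo(*fin(15,-1,h)))
a=load('d23')['pixels'][130:290,320:480,::-1];b=load('s23')['pixels'][170:330,250:410,::-1]
cv2.imwrite('pics/c19.png',cv2.resize(np.hstack([a,b]),None,fx=2.5,fy=2.5,interpolation=2))
```

```text
t 24.45 pos [ 0.4845 -0.0782  0.1003] rpy [-163.13    0.    -74.99] q [ 13.   2. -44.  -1. -27.  92.] F [-1.  -0.  -0.2] op 0.0158
[ 0.     0.016  0.042 -0.    -0.     0.   ] [ 0.     0.023  0.076  0.033 -0.     0.   ]
[ 0.     0.025  0.074 -0.    -0.     0.   ] [ 0.     0.033  0.108  0.033 -0.     0.   ]
```

View pics/w23.png

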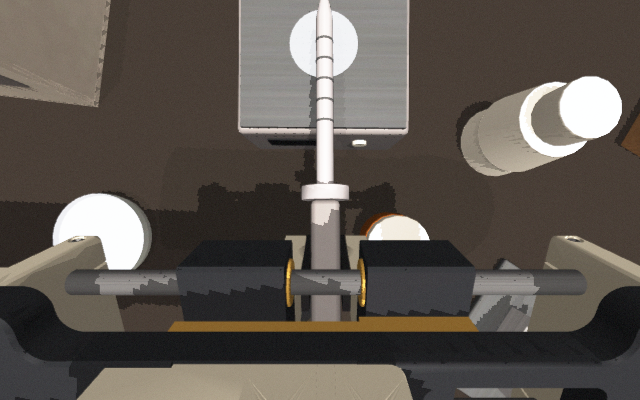

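View pics/c19.png

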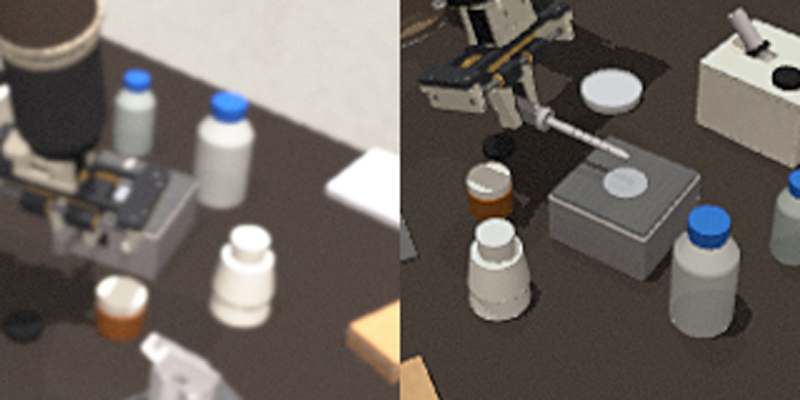

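Emit:
drive_tool --pt "0 0.01 0.04 0.015 0 0" --pt "0 0.02 0.08 0.033 0 0" --pt "0 0.03 0.095 0.033 0 0" --pt "0 0.03 0.095 0.033 0 0" --pt "0 0.03 0.095 0.033 0 0" --pt "0 0.03 0.095 0.033 0 0"

```text
clock: 25.2
tool_pos: [0.4861, -0.0781, 0.0874]
orientation: [-161.0, -0.0, -75.0]
force: [0.3, 0.6, -1.0]
opening: 0.0158
```

Emit:
drive_tool --pt "0 0 0 0 0 0" --pt "0 0 0 0 0 0" --pt "0 0 0 0 0 0" --pt "0 0 0 0 0 0" --pt "0 0 0 0 0 0"

```text
clock: 25.7
tool_pos: [0.4861, -0.0781, 0.0874]
orientation: [-161.0, -0.0, -75.0]
force: [0.3, -0.2, -0.4]
opening: 0.0158
```

Run:
```python
from h import *
st();print(sensors.get_obs()['qvel'].round(2));snap('wrist','w24');s=snap('scene','s24')
o=sensors.get_obs();R=rpy(o['orientation']);T=o['tool_pos'];e=np.radians(70)
rt=np.array([0,-np.sin(e),np.cos(e)]);tip=T+R.apply([0,0,-.0188]+rt*(.110+.0438));d=R.apply(rt)
print('tip',tip,'rel window',tip-W,'elev',np.degrees(np.arcsin(d[2])),'px',proj(s,tip),'win',proj(s,W))
a=load('w24')['pixels'][0:240,200:440,::-1];b=s['pixels'][200:320,260:400,::-1]
cv2.imwrite('pics/c20.png',np.hstack([cv2.resize(a,(384,384),interpolation=2),cv2.resize(b,(416,384),interpolation=2)]))
```

```text
t 25.7 pos [ 0.4861 -0.0781  0.0874] rpy [-1.6095e+02 -2.0000e-02 -7.4980e+01] q [ 13.   3. -46.  -1. -22.  93.] F [ 0.3 -0.2 -0.4] op 0.0158
[ 0.05 -0.06 -0.08 -0.05 -0.06 -0.01]
tip [ 0.62863053 -0.0398139   0.10257635] rel window [0.00413053 0.0011861  0.03257635] elev -0.9579563062978239 px [340.9958233  234.20864494] win [339.48530509 242.346342  ]
```

View pics/c20.png

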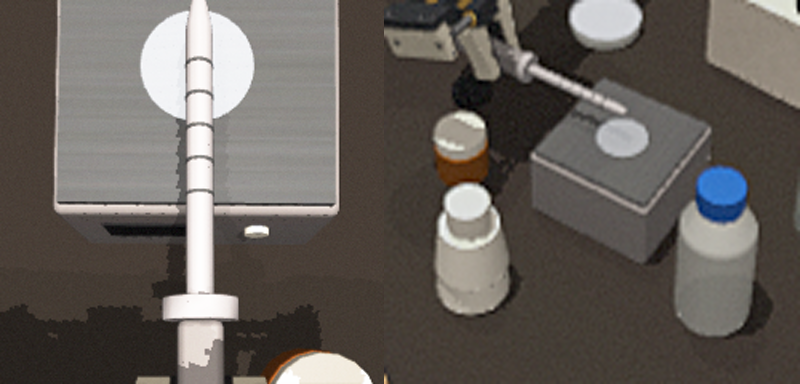

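In the scene view the tip appears at (341,234), where the predicted position is (341.0,234.2), and the window centre is at (339.5,242). The nested covers at (290,282) still stand square, and nothing touches the rod. I'm handing the job in.

```bash
python3 -c "
from h import *
print(ticket.close_job());st()"
```

```text
the job is handed in; nothing more can be done
None
the job is handed in; nothing more can be done
```

I finished every step and handed the job in at about 25.7 s of the 67 s allowed. The hand-in gives no verdict.

- **Cover:** I took it off the reader and nested it over the spare. I let go at the expected nested height (TCP at z = 0.0793 m). It still stood square in the last pictures.
- **Rod in the tube:** I pushed it in until the collar sat flush on the mouth, with about 11 N of reaction along the axis, then drew it fully out. The gripper held it throughout.
- **End pose:** The rod is level to about 1°. From the measured tool pose, the tip is about 4 mm from the window centre and 33 mm above the glass. The arm was at rest and the finger opening stayed at 15.8 mm, so the rod was still gripped.

The tip's place in the scene picture matched the prediction to within a pixel, which is about 3 mm there. No bystander was seen to move.

**Checks that disagreed:**
- The first fixed-camera measurements differed from each other by up to about 13 mm, so I relied on close views from the wrist camera instead.
- The rod sat about 1 mm further back and 0.5° off in the grip, and I corrected for both before inserting it.
- My first approach to the window brought joint 3 close to its range limit, so I changed the rod's heading to 15°.

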